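# Tip the spare cue-light lenses into their recess

### The arm

A 6-joint arm with a two-finger parallel gripper is mounted at the origin on the work surface. World frame = base frame: x ahead of the robot, y to its left, z up, the work surface at z = 0. Lengths are in m, angles in rad, forces in N, time in s.
With the tool pointing down it reaches from about 0.25 to 0.775 m from the base axis. Payload 8.9 kg.
Tool frame: the origin (TCP) lies at the very end of the fingers, on their centre line; the grasp point (between the pads) lies 19 mm behind it (hold_point_z is the distance from the TCP to the grasp point, in m); z points along the fingers, y is the line along which they close (so a half turn about z gives the same grasp; the last joint's range is limited). The gripper opens to 85 mm and grips with 20 to 120 N. Pads are 22 mm wide; open, the fingers measure 114 mm over their backs; the gripper's body (76 mm by 85 mm) begins 54 mm behind the grasp point. The pads swing forward as they close: fully open they stand 13 mm farther back than shut.
Start: joints at [1.166, 0.291, -0.153, 1.127, 0, 1.431], TCP at [0.138, 0.507, 0.231] pointing down, gripper open.
Joint ranges: [-2.52, 2.52], [-0.91, 1.74], [-1.3, 1.37], [-1.96, 2.02], [-1.52, 1.47], [-3.14, 3.14]. Speed limits (rad/s): [2.22, 2.22, 2.79, 3.14, 3.14, 3.14].

### API

Orientations are given as a unit quaternion [x, y, z, w].
In Python, from rig import * gives the robot as it stands. The module is installed in compiled form; this text tells all that it offers.
- The arm moves only by the shell command python3 -m handwheel 'ROWS' [FORCE]. ROWS is JSON, a list of rows, each an object of numbers: "tx", "ty", "tz": the shift along the tool's x, y, z as a fraction of full scale; "wx", "wy", "wz": the turn, a rotation vector about the tool's x, y, z as a fraction of full scale; "grip": the opening, from 0 (shut) to 1 (fully open). A call has 1 to 10 rows; each row is the pose to reach, as a shift and turn from the pose commanded when the call began, along the tool's axes at that moment, turning the shorter way round; what a row does not reach only later rows make up. Full scale, the value 1, is 0.3 m for a shift and 360 degrees for a turn. A row lasts 1/10 s, in which the tool goes at most 50 mm and 8.59 degrees, less where a joint would pass 70% of its speed; a pose out of reach is approached as far as the arm can. A call with a number of a shift or a turn outside -1 to 1 is refused whole. A call with a gripper value outside its range is refused whole. The fingers move at their own pace and stop on an object; FORCE is the grip in N (left out, the last holds). Time passes only in rows, so rows that repeat a pose let the fingers close. It gives the time, the measured TCP pose, the force, the opening and the grip force at its end, in the units of the state.
- get_state(): the state, without advancing time (a new reading comes with each control period).
- grab_frame(name): name is "scene" or "top" or "wrist"; returns a dict with "image" (400x640x3 uint8, red, green, blue), "K" (3x3 intrinsics, pixels), "D" ([k1, k2, p1, p2, k3] as OpenCV has them; the pictures are not rectified), "R" (3x3) and "t" (3): a world point X has camera coordinates R X + t. Camera axes: x right, y down, z forward; pixel columns grow to the right and rows downward; lengths in m; the calibration is good to about 2 mm. A picture is of the moment at which its call begins. There is no depth.
- close_job(): hands the job in; it is judged then, once.
The state is a dict: "t": time; "q": joint angles; "dq": joint speeds; "effort": joint torques, N m; "ee_pos": TCP position; "eef_rot": TCP orientation; "wrist_force": force on the tool from outside, world axes, zero at the start; "moment": the same for the moment, N m; "finger_gap": finger opening in m; "gripper_force": force on a finger pad.
Only numpy, scipy, OpenCV 4.12 (cv2) and the standard library are available. Lean on these libraries where they do the work, as an engineer would, in place of code of your own. Each camera call takes 0.05 s, during which the arm holds its last target. There are 200 camera calls.

### The job

Gather all the loose blue lamp lenses into the yellow scoop tray, lift the aluminium flap off the recess, carry the loaded tray over it and tip the lenses out of the tray into the recess; all of them must be in there while the tray is still tipped over it (should one miss, put it in the tray and tip again). Then set the empty tray squarely and flat on its narrow sloping rest, its open front towards the end stop and its handle towards the robot, and shut the flap fully. Do not disturb the torch or the headset clip, nor press the black button.

Things in the scene. Friction and masses are not known exactly. Their poses are not given: they have to be found in the camera images.
- well: fixed, dark steel open box (the lens recess), 190 mm along x, 200 mm along y, 110 mm high, walls and floor 5 mm; origin at the centre of its underside on the console; z up, x towards its hinged side (away from the robot). Covered by the flap until that is opened
- well_mouth (a point): centre of the recess's open mouth, 110 mm above the console, level with its rim
- flap (a joint): angle of the aluminium flap (190 x 200 x 6 mm) over the recess: 0 fully shut, grows as its robot-side edge is lifted, stop at 1.9 rad. Hinged along the far (+x) top edge of the recess; the stiff hinge holds the flap wherever it is left (about 0.35 N m)
- flap_hinge (a point): middle of the flap's hinge line (on the far top edge of the recess); its axes turn with the flap: y along the hinge, -x from the hinge along the flap to its free edge, z out of its outer face
- flap_handle (a point): middle of the head of the flap's round black knob (head 28 mm diameter, 16 mm tall, on a thin stem): 160 mm from the hinge, 35 mm out from the flap's outer face; same axes as flap_hinge
- mat: fixed black rubber mat, 210 x 210 x 3 mm, on which the loose lenses stand at the start; origin at the centre of its underside
- tray: loose yellow scoop tray, 0.25 kg: pan 134 mm along x, 152 mm along y, floor and walls 4 mm, walls 24 mm high at the back (-x) and both sides, open at the front (+x) so that things slide out over the front edge when it is tipped forward; origin at the centre of the pan's underside, z up when level. A 50 mm wide tab on the back wall rises to 52 mm and carries the handle
- tray_lip (a point): middle of the tray's open front edge at its underside, 67 mm ahead (+x) of the tray's origin; same axes as the tray
- tray_handle (a point): grip point in the tray's straight black handle: a flat-sided bar 24 mm wide (along tray y), 22 mm tall, reaching 85 mm back from the pan along tray -x (from -65 to -150 mm); this point is at x -108 mm, 41 mm above the tray's underside; same axes as the tray
- rest: fixed tray rest: dark steel foot 140 x 110 mm with a pedestal under the sloping deck; origin at the centre of its underside
- deck: the rest's fixed aluminium deck, 90 mm wide, x -70 to +80 mm; origin on its top face, 100 mm above the console; z square to the face, x down its 0.21 rad slope away from the robot; end stop 14 mm high at the low end, near face at x = 72 mm. The tray sits with its origin over the deck's origin, axes along the deck's, front to the stop, back and handle overhanging the high end
- torch: bystander: silver metal torch with knurled barrel and square head, 150 mm long, lying on the console beyond the work
- headset_clip: bystander: white plastic headset clip, 78 mm high, standing on the console beyond the work
- cue_button (a joint): bystander: black rubber push button, 40 mm wide, in a steel housing beyond the work; 0 released, 0.006 m fully pressed
- lens1: blue acrylic lamp lens, 60 g: flange 56 mm diameter and 14 mm thick below, barrel 40 mm diameter above it to a height of 46 mm, look-only dome to 50 mm; origin at the centre of the flange's underside, z along its axis. Starts to slide on a surface tilted 25 to 37 degrees. None when absent (2 to 4 of the four are there)
- lens2: blue acrylic lamp lens, 60 g: flange 56 mm diameter and 14 mm thick below, barrel 40 mm diameter above it to a height of 46 mm, look-only dome to 50 mm; origin at the centre of the flange's underside, z along its axis. Starts to slide on a surface tilted 25 to 37 degrees. None when absent (2 to 4 of the four are there)
- lens3: blue acrylic lamp lens, 60 g: flange 56 mm diameter and 14 mm thick below, barrel 40 mm diameter above it to a height of 46 mm, look-only dome to 50 mm; origin at the centre of the flange's underside, z along its axis. Starts to slide on a surface tilted 25 to 37 degrees. None when absent (2 to 4 of the four are there)
- lens4: blue acrylic lamp lens, 60 g: flange 56 mm diameter and 14 mm thick below, barrel 40 mm diameter above it to a height of 46 mm, look-only dome to 50 mm; origin at the centre of the flange's underside, z along its axis. Starts to slide on a surface tilted 25 to 37 degrees. None when absent (2 to 4 of the four are there)
Things that resemble listed ones, but are neither listed nor needed, are in the scene too. What is shaped like the lens2 but green is not meant. Leave any red look-alike of the lens4 alone.

How it is judged:
By the outcome, as a careful person would: the job done as asked, in the order asked, and still so for the second after the job is handed in, with the robot touching nothing.
Of lens1, lens2, lens3, lens4 only 2 to 4 are there at a start; the rules pass over those that are not, and their reading is None.
At some moment in a run one of lens1, lens2, lens3, lens4 may be knocked a few centimetres aside while the robot is not near it.
It also fails if it takes over 210 s, if anything falls off the work surface, if the arm or the gripper's body presses on something with over 40 N, if the wrist force passes 120 N, or if a joint passes its speed limit or range.

## Working session

There is one attempt and no reset: what is moved stays moved. The work goes in short steps, Python scripts to look and compute and a shell command to move; the robot and the scene stay as the last step left them, time stands still between calls to the robot, and variables do not carry over. Pictures are saved under pics/ and viewed, at most 14 in all, crops included, and the job is handed in when it is done.

```bash
ls; mkdir -p pics
python3 - <<'E'
from rig import *
import cv2,pickle
d={}
for n in("scene","top","wrist"):
    f=grab_frame(n);d[n]=f
    cv2.imwrite(f"pics/{n}0.png",f["image"][:,:,::-1]); print(n,f["K"],f["D"],f["R"],f["t"])
pickle.dump(d,open("f0.pkl","wb"))
s=get_state();print(s)
E
```

```text
pics
scene [[480.24350847   0.         320.90406188]
 [  0.         480.24350847 195.09217091]
 [  0.           0.           1.        ]] [-0.05276778  0.          0.          0.          0.        ] [[ 0.65885016  0.75224194 -0.00696583]
 [ 0.63564373 -0.56163235 -0.5296472 ]
 [-0.40233508  0.34453036 -0.84818944]] [-0.40275291 -0.32428842  1.72161205]
top [[368.47734922   0.         315.58970451]
 [  0.         368.47734922 198.92058836]
 [  0.           0.           1.        ]] [0.00535579 0.         0.         0.         0.        ] [[-0.00206333 -0.99999711 -0.00123212]
 [-0.99838814  0.00212989 -0.05671492]
 [ 0.05671738  0.00111311 -0.99838965]] [0.00789516 0.59212421 1.00463767]
wrist [[342.31890264   0.         321.40679007]
 [  0.         342.31890264 197.40569646]
 [  0.           0.           1.        ]] [-0.03981506  0.          0.          0.          0.        ] [[ 2.63059811e-01  9.64779362e-01 -5.64831456e-04]
 [ 9.13372866e-01 -2.48854512e-01  3.22213345e-01]
 [ 3.10724225e-01 -8.52772835e-02 -9.46666911e-01]] [-0.52420322 -0.04290087  0.38077614]
{'t': 0.15, 'q': array([ 1.16567368e+00,  2.91156446e-01, -1.53911496e-01,  1.12670417e+00,
        1.36012764e-05,  1.43151642e+00]), 'dq': array([-6.99097184e-04, -1.87229910e-03,  1.60272181e-03,  7.98169827e-04,
       -2.00294924e-05,  1.70048290e-04]), 'effort': array([ 1.67268277e-03, -5.37367594e+01,  3.31521428e+01,  1.14233859e-02,
       -1.94147619e-04,  1.59408273e-06]), 'ee_pos': array([0.13778623, 0.50627116, 0.23087681]), 'eef_rot': array([ 1.32530293e-01,  9.91178835e-01, -4.68102309e-04, -1.37721747e-04]), 'wrist_force': array([-0.12799011,  0.16027675,  0.67572996]), 'moment': array([ 0.013609  ,  0.01465031, -0.00972361]), 'gripper_force': 0.0, 'finger_gap': 0.08514396938990205}
```

View pics/top0.png

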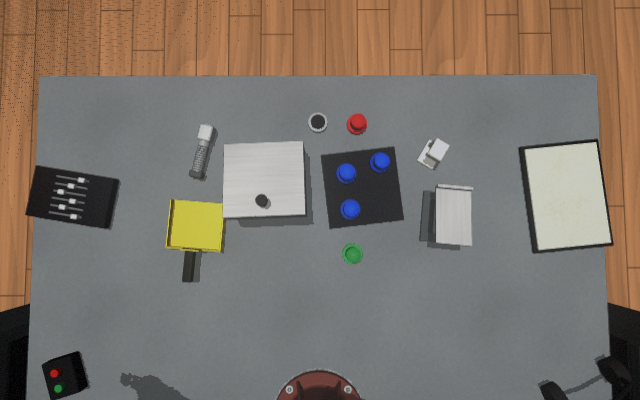

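View pics/scene0.png

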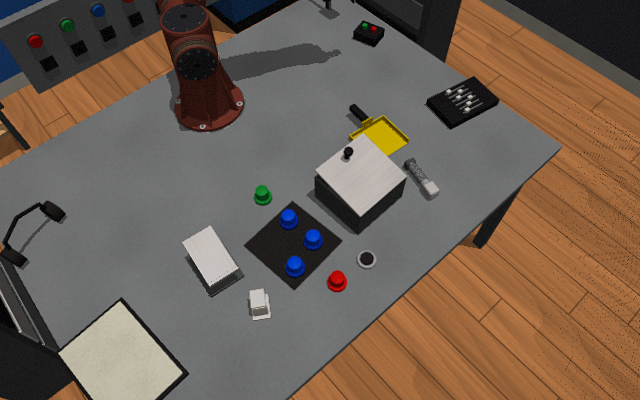

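The top view (left = +y) shows the yellow tray at (195,226) with its handle towards the robot, the flap at (265,180) with its knob at (261,200), and blue lenses at (346,173), (380,161) and (350,209). The rest's deck is at (453,215); the green decoy is at (352,254) and the red one at (357,123). The scene view agrees.

```bash
cat > h.py <<'E'
import numpy as np, cv2
from scipy.optimize import minimize
from scipy.spatial.transform import Rotation as Ro
def proj(f,P): return cv2.projectPoints(np.asarray(P,float),cv2.Rodrigues(f["R"])[0],f["t"],f["K"],np.array(f["D"]))[0][:,0]
def ray(f,uv,z):
    n=cv2.undistortPoints(np.array([[uv]],float),f["K"],np.array(f["D"]))[0,0]
    d=f["R"].T@[n[0],n[1],1]; c=-f["R"].T@f["t"]; return c+d*(z-c[2])/d[2]
def cyl(r,z0,z1):
    a=np.linspace(0,2*np.pi,32,endpoint=False); return np.vstack([np.c_[r*np.cos(a),r*np.sin(a),0*a+z] for z in(z0,z1)])
def box(x0,x1,y0,y1,z0,z1): return np.array([[x,y,z] for x in(x0,x1) for y in(y0,y1) for z in(z0,z1)])
LENS=[cyl(.028,0,.014),cyl(.02,.014,.046),cyl(.012,.046,.050)]
TRAY=[box(-.067,.067,-.076,.076,0,.004),box(-.067,.067,-.076,-.072,0,.024),box(-.067,.067,.072,.076,0,.024),box(-.067,-.063,-.076,.076,0,.024)]
FLAP=[box(-.19,0,-.1,.1,0,.006)]
DECK=[box(-.07,.08,-.045,.045,-.003,0),box(.072,.08,-.045,.045,0,.014)]
S=4
def sil(f,parts,R,p,shape):
    m=np.zeros((shape[0]*S,shape[1]*S),np.uint8)
    for P in parts:
        h=cv2.convexHull(((proj(f,P@R.T+p)+.5)*S).astype(np.float32)); cv2.fillConvexPoly(m,np.round(h*16).astype(np.int32),1,shift=4)
    return m
def fit(views,parts,x0,pose,step):
    """views: list of (frame,mask); pose(x)->R,p"""
    def cost(x):
        R,p=pose(x); return sum(np.abs(sil(f,parts,R,p,m.shape).astype(int)-cv2.resize(m,None,fx=S,fy=S,interpolation=0)).sum()/(m.sum()*S*S) for f,m in views)
    x0=np.array(x0,float); n=len(x0)
    s=np.vstack([x0]+[x0+np.eye(n)[i]*step[i] for i in range(n)])
    r=minimize(cost,x0,method="Nelder-Mead",options=dict(initial_simplex=s,xatol=1e-4,fatol=1e-4)); return r.x,r.fun
def comps(m,minA=20):
    n,l,st,c=cv2.connectedComponentsWithStats(m.astype(np.uint8)); return [(c[i],(l==i).astype(np.uint8),st[i]) for i in range(1,n) if st[i,4]>=minA]
def mask(f,kind):
    h=cv2.cvtColor(f["image"],cv2.COLOR_RGB2HSV).astype(int);H,s,v=h[...,0],h[...,1],h[...,2]
    return dict(blue=(abs(H-117)<12)&(s>150)&(v>50),yellow=(abs(H-27)<8)&(s>130)&(v>60),light=(s<30)&(v>150))[kind]
def planar(z): return lambda x:(Ro.from_euler('z',x[2] if len(x)>2 else 0).as_matrix(),np.array([x[0],x[1],z]))
def near(cs,uv,d=25):
    c=[(np.hypot(*(k[0]-uv)),k) for k in cs]; c=[k for k in c if k[0]<d]; return min(c,key=lambda k:k[0])[1][1] if c else None
def lenses(frames,z=.003):
    out=[]
    T=frames[0];cs=comps(mask(T,"blue"))
    for c,m,st in cs:
        p=ray(T,c,z+.02)[:2]; v=[(T,m)]
        for f in frames[1:]:
            k=near(comps(mask(f,"blue")),proj(f,[[*p,z+.02]])[0],12)
            if k is not None: v.append((f,k))
        x,e=fit(v,LENS,p,planar(z),[.005,.005]); out.append((x,e/len(v),len(v)))
    return out
def plan(pos,s,R=None):
    """tool-axis deltas (rows units) from current pose to pos, orientation R(matrix)"""
    R0=Ro.from_quat(s["eef_rot"]); d=R0.inv().apply(np.array(pos)-s["ee_pos"])/.3
    w=(R0.inv()*Ro.from_matrix(R)).as_rotvec()/(2*np.pi) if R is not None else np.zeros(3)
    print("t",d.round(4),"w",w.round(4))
def tool(yaw=0,tilt=0):
    """x=-X,y=Y,z down, turned by yaw about world z, then tilt about tool y (+ = nose-down tip)"""
    return (Ro.from_euler('z',yaw)*Ro.from_matrix([[-1,0,0],[0,1,0],[0,0,-1]])*Ro.from_euler('y',tilt)).as_matrix()
E
python3 - <<'E'
from h import *
import pickle
d=pickle.load(open("f0.pkl","rb"));T,Sc=d["top"],d["scene"]
for x,e,n in lenses([T,Sc]): print("lens",x.round(4),round(e,3),n)
cy=[max(comps(mask(f,"yellow")),key=lambda c:c[2][4])[1] for f in(T,Sc)]
x,e=fit([(T,cy[0]),(Sc,cy[1])],TRAY,[.52,.33,0],planar(0),[.02,.02,.1]);print("tray",x.round(4),e)
p=ray(T,(264,180),.116);print(p)
mf=[near(comps(mask(T,"light"),300),(264,180)),near(comps(mask(Sc,"light"),300),proj(Sc,[p])[0])]
for m in mf: print(m.sum())
mf=[cv2.morphologyEx(m,cv2.MORPH_CLOSE,np.ones((17,17))) for m in mf]
for vs in([0],[1],[0,1]):
    x,e=fit([((T,Sc)[i],mf[i]) for i in vs],FLAP,[p[0]+.095,p[1],0],planar(.110),[.02,.02,.1]);print("flap_hinge",x.round(4),e)
p=ray(T,(453,215),.1);print(p)
md=[near(comps(mask(T,"light"),300),(453,215)),near(comps(mask(Sc,"light"),300),proj(Sc,[p])[0],30)]
pose=lambda x:(Ro.from_euler('zy',[x[2],.21]).as_matrix(),np.array([x[0],x[1],.1]))
for vs in([0],[1],[0,1]):
    x,e=fit([((T,Sc)[i],md[i]) for i in vs],DECK,[p[0],p[1],0],pose,[.02,.02,.1]);print("deck",x.round(4),e,[md[i].sum() for i in vs])
s=get_state() if 0 else None
E
```

```text
lens [ 0.6939 -0.1712] 0.133 2
lens [ 0.6637 -0.0767] 0.125 2
lens [ 0.5636 -0.0875] 0.111 2
tray [ 0.5185  0.3398 -0.082 ] 0.589622641509434
[0.6343462  0.13592916 0.116     ]
5739
3695
flap_hinge [0.7343 0.1388 0.0094] 0.04163847064794451
flap_hinge [ 0.7208  0.1434 -0.0279] 0.07466453882230328
flap_hinge [0.7303 0.1414 0.0094] 0.19187175670482665
[ 0.54581762 -0.34190692  0.1       ]
deck [ 0.5429 -0.3428 -0.0972] 0.13586387434554975 [np.uint64(1910)]
deck [ 0.5383 -0.3427 -0.0969] 0.057231524249422634 [np.uint64(1732)]
deck [ 0.5372 -0.342  -0.0885] 0.19422413636748365 [np.uint64(1910), np.uint64(1732)]
```

Run:
```python
from h import *
import pickle
d=pickle.load(open("f0.pkl","rb"));T,Sc=d["top"],d["scene"]
objs=[(TRAY,planar(0)([.5185,.3398,-.082])),(FLAP,planar(.11)([.7303,.1414,.0094])),(DECK,(Ro.from_euler('zy',[-.0925,.21]).as_matrix(),np.array([.5405,-.3425,.1])))]+[(LENS,planar(.003)(p)) for p in([.6939,-.1712],[.6637,-.0767],[.5636,-.0875])]
out=[]
for f,(u0,v0,w,h) in((T,(160,110,320,145)),(Sc,(170,95,266,210))):
    im=cv2.resize(f["image"][v0:v0+h,u0:u0+w],None,fx=2.5 if f is T else 1.0,fy=2.5 if f is T else 1.0,interpolation=cv2.INTER_CUBIC)
    k=2.5 if f is T else 3.
    if f is Sc: im=cv2.resize(f["image"][v0:v0+h,u0:u0+w],None,fx=3,fy=3,interpolation=cv2.INTER_CUBIC)
    im=np.ascontiguousarray(im[:,:,::-1])
    for P,(R,p) in objs:
        for q in P:
            hh=cv2.convexHull(proj(f,q@R.T+p).astype(np.float32)); hh=(hh+.5-[u0,v0])*k
            cv2.polylines(im,[np.round(hh*16).astype(np.int32)],True,(0,0,255),1,cv2.LINE_AA,4)
    cv2.imwrite("pics/ov_%s.png"%("T" if f is T else "S"),im[:600,:800])
```

```text
(no output)
```

View pics/ov_T.png

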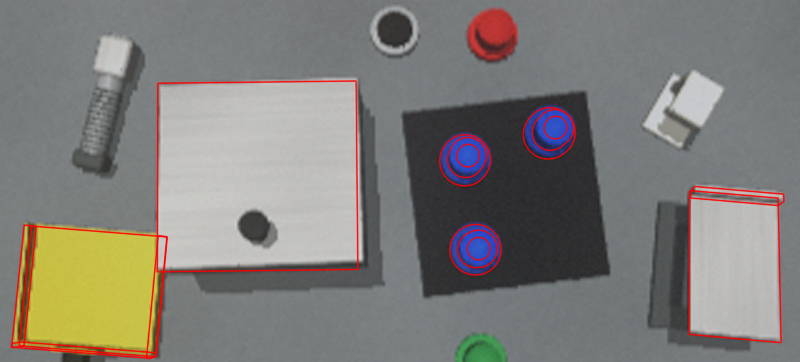

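View pics/ov_S.png

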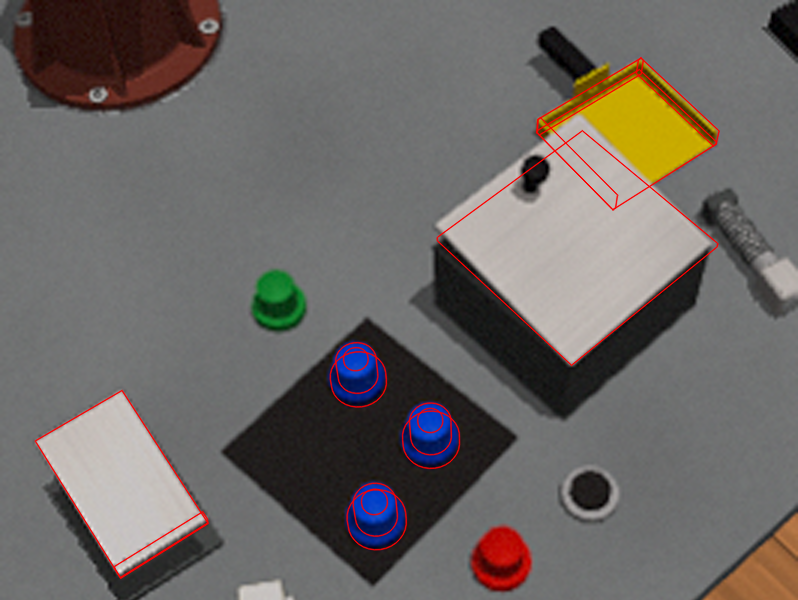

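Run:
```python
from h import *
import pickle
d=pickle.load(open("f0.pkl","rb"));T,Sc=d["top"],d["scene"]
ok=[near(comps(mask(T,"light"),300),(264,180)),near(comps(mask(Sc,"light"),300),(362,172),30)]
mf=[]
for m in ok:
    c=max(cv2.findContours(m,0,2)[0],key=cv2.contourArea); k=np.zeros_like(m); cv2.fillConvexPoly(k,cv2.convexHull(c),1); mf.append(k); print(m.sum(),k.sum())
pose=lambda x:(Ro.from_euler('zy',[x[2],x[3]]).as_matrix(),np.array([x[0],x[1],.110]))
for vs in([0],[1],[0,1]):
    x,e=fit([((T,Sc)[i],mf[i]) for i in vs],FLAP,[.73,.14,.01,.03],pose,[.02,.02,.1,.1]);print("flap",x.round(4),e)
m=max(comps(mask(T,"yellow")),key=lambda c:c[2][4])[1];c=max(cv2.findContours(m,0,2)[0],key=cv2.contourArea);k=np.zeros_like(m);cv2.fillConvexPoly(k,cv2.convexHull(c),1)
x,e=fit([(T,k)],TRAY,[.52,.34,-.08],planar(0),[.02,.02,.1]);print("tray",x.round(4),e,m.sum(),k.sum())
# black handle and knob centroids, top
g=T["image"].max(2)
for nm,(u,v,r) in dict(handle=(190,266,18),knob=(261,200,10)).items():
    b=np.zeros(g.shape,bool);b[v-r:v+r,u-r:u+r]=g[v-r:v+r,u-r:u+r]<45
    for c,mm,st in comps(b,15): print(nm,c.round(1),st, cv2.fitEllipse(max(cv2.findContours(mm,0,1)[0],key=len)), ray(T,c,.045 if nm=="handle" else .155).round(4))
from rig import *
plan([.56,-.085,.25],get_state(),tool(0,0))
```

```text
5739 6009
3695 3921
flap [0.7315 0.1394 0.04   0.1819] 0.017286570144782826
flap [0.7273 0.1406 0.0297 0.1486] 0.02504144350930885
flap [0.7303 0.1387 0.0321 0.2036] 0.060072159040195125
tray [ 0.5199  0.3396 -0.0788] 0.04699785561115082 2650 2798
handle [192.1 270.1] [190 257   5  25  47] ((192.08627319335938, 270.081787109375), (2.049485445022583, 24.725439071655273), 6.771049499511719) [0.4012 0.3362 0.045 ]
t [-1.8757 -1.532  -0.0625] w [-0.0001 -0.     -0.0423]
```

Lenses, tray and deck positions fit both views. The flap looks slightly tilted in the fits, so I will check that from the wrist camera later. Moving to the first lens now.

```bash
python3 -m handwheel '[{"tx":-0.1,"ty":-0.08,"wz":-0.01,"grip":1},{"tx":-0.94,"ty":-0.766,"wz":-0.0423,"grip":1},{"tx":-0.94,"ty":-0.766,"wz":-0.0423,"grip":1},{"tx":-0.94,"ty":-0.766,"wz":-0.0423,"grip":1},{"tx":-0.94,"ty":-0.766,"wz":-0.0423,"grip":1},{"tx":-0.94,"ty":-0.766,"wz":-0.0423,"grip":1},{"tx":-0.94,"ty":-0.766,"wz":-0.0423,"grip":1},{"tx":-0.94,"ty":-0.766,"wz":-0.0423,"grip":1},{"tx":-0.94,"ty":-0.766,"wz":-0.0423,"grip":1},{"tx":-0.94,"ty":-0.766,"wz":-0.0423,"grip":1}]'
python3 - <<'E'
from h import *; from rig import *
s=get_state();print(s["ee_pos"],s["q"]);plan([.55,-.08,.25],s,tool(0,0))
f=grab_frame("wrist");cv2.imwrite("pics/w1.png",f["image"][:,:,::-1]);import pickle;pickle.dump(f,open("w1.pkl","wb"))
E
```

```text
[0.13778623 0.50627116 0.23087681] [ 1.16567368e+00  2.91156446e-01 -1.53911496e-01  1.12670417e+00
  1.36012764e-05  1.43151642e+00]
t [-1.8392 -1.5247 -0.0625] w [-0.0001 -0.     -0.0423]$[0]: bad value
```

View pics/w1.png

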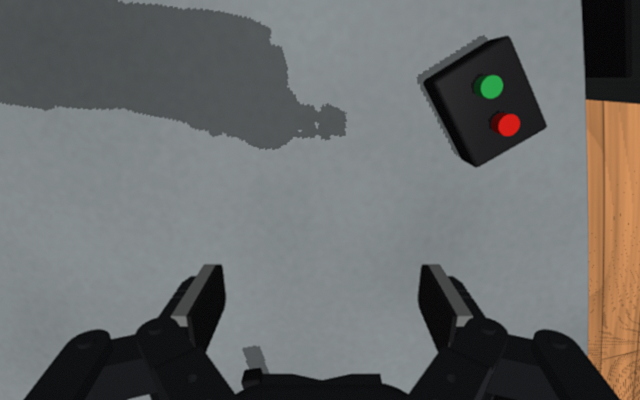

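The move was refused and the wrist view shows only bare console, so I will give every key in each row.

```bash
python3 -m handwheel '[{"tx":-0.1,"ty":-0.08,"tz":0,"wx":0,"wy":0,"wz":-0.01,"grip":1},{"tx":-0.2,"ty":-0.16,"tz":0,"wx":0,"wy":0,"wz":-0.02,"grip":1}]'; python3 -m handwheel '[{"tx":-0.1,"ty":-0.08,"wz":0.0}]';python3 - <<'E'
from h import *; from rig import *
s=get_state();print(s["t"],s["ee_pos"],s["q"]);plan([.55,-.08,.25],s,tool(0,0))
E
```

```text
t: 0.4
ee_pos: [0.1832, 0.4439, 0.2309]
eef_rot: [0.068, 0.998, -0.0, -0.0]
wrist_force: [1.1, 0.1, 1.0]
finger_gap: 0.0855
gripper_force: 0.0
0.4 [0.18318678 0.44392976 0.23088816] [ 1.02711487e+00  2.06542377e-01 -2.67041990e-01  1.09769730e+00
 -1.00668826e-04  1.16266663e+00]
t [-1.4475 -1.5652 -0.0631] w [-0.0001 -0.     -0.0216]$[0]: bad value
```

```bash
python3 -m handwheel '[{"tx":-0.1,"ty":-0.1,"tz":0,"wx":0,"wy":0,"wz":-0.01,"grip":1},{"tx":-0.72,"ty":-0.78,"tz":-0.06,"wx":0,"wy":0,"wz":-0.0216,"grip":1},{"tx":-0.72,"ty":-0.78,"tz":-0.06,"wx":0,"wy":0,"wz":-0.0216,"grip":1},{"tx":-0.72,"ty":-0.78,"tz":-0.06,"wx":0,"wy":0,"wz":-0.0216,"grip":1},{"tx":-0.72,"ty":-0.78,"tz":-0.06,"wx":0,"wy":0,"wz":-0.0216,"grip":1},{"tx":-0.72,"ty":-0.78,"tz":-0.06,"wx":0,"wy":0,"wz":-0.0216,"grip":1},{"tx":-0.72,"ty":-0.78,"tz":-0.06,"wx":0,"wy":0,"wz":-0.0216,"grip":1},{"tx":-0.72,"ty":-0.78,"tz":-0.06,"wx":0,"wy":0,"wz":-0.0216,"grip":1},{"tx":-0.72,"ty":-0.78,"tz":-0.06,"wx":0,"wy":0,"wz":-0.0216,"grip":1}]' | head -2
python3 - <<'E'
from h import *; from rig import *
s=get_state();print(s["t"],s["ee_pos"],s["eef_rot"]);plan([.54,-.085,.25],s,tool(0,0))
E
```

```text
t: 1.3
ee_pos: [0.3644, 0.1823, 0.2492]
1.3 [0.36439689 0.18228828 0.24920642] [ 3.12193936e-03  9.99995097e-01  1.04191200e-04 -2.20418281e-04]
t [-0.5909 -0.8873 -0.0031] w [ 0.     -0.0001 -0.001 ]
```

```bash
python3 -m handwheel '[{"tx":-0.05,"ty":-0.1,"tz":0,"wx":0,"wy":0,"wz":0,"grip":1},{"tx":-0.45,"ty":-0.89,"tz":0,"wx":0,"wy":0,"wz":-0.001,"grip":1},{"tx":-0.45,"ty":-0.89,"tz":0,"wx":0,"wy":0,"wz":-0.001,"grip":1},{"tx":-0.45,"ty":-0.89,"tz":0,"wx":0,"wy":0,"wz":-0.001,"grip":1},{"tx":-0.45,"ty":-0.89,"tz":0,"wx":0,"wy":0,"wz":-0.001,"grip":1},{"tx":-0.45,"ty":-0.89,"tz":0,"wx":0,"wy":0,"wz":-0.001,"grip":1},{"tx":-0.45,"ty":-0.89,"tz":0,"wx":0,"wy":0,"wz":-0.001,"grip":1},{"tx":-0.45,"ty":-0.89,"tz":0,"wx":0,"wy":0,"wz":-0.001,"grip":1},{"tx":-0.45,"ty":-0.89,"tz":0,"wx":0,"wy":0,"wz":-0.001,"grip":1},{"tx":-0.45,"ty":-0.89,"tz":0,"wx":0,"wy":0,"wz":-0.001,"grip":1}]' | head -2
cat > look.py <<'E'
from h import *; from rig import *
import sys,pickle
def wl(z=.003,save=None):
    f=grab_frame("wrist")
    if save: cv2.imwrite(save,f["image"][:,:,::-1]); pickle.dump(f,open(save[:-3]+"pkl","wb"))
    r=[]
    for c,m,st in comps(mask(f,"blue"),150):
        p=ray(f,c,z+.02)[:2]; x,e=fit([(f,m)],LENS,p,planar(z),[.005,.005]); r.append(x); print("lens",x.round(4),"err",round(e,3),"px",c.round(),"border" if st[0]==0 or st[1]==0 or st[0]+st[2]>=640 or st[1]+st[3]>=400 else "")
    return r
E
python3 - <<'E'
from look import *
s=get_state();print(s["t"],s["ee_pos"],s["eef_rot"]);wl(save="pics/w2.png");plan([.5636,-.0875,.023],s,tool(0,0))
E
```

```text
t: 2.3
ee_pos: [0.4975, -0.083, 0.2493]
2.3 [ 0.49754126 -0.08303454  0.24931788] [-1.97998668e-03  9.99997956e-01  2.85799994e-04 -2.92816217e-04]
lens [ 0.5658 -0.0898] err 0.04 px [316. 216.] 
lens [ 0.666  -0.0791] err 0.061 px [324. 290.] 
lens [ 0.6957 -0.1739] err 0.069 px [251. 310.] 
t [-0.2206 -0.0162  0.7543] w [ 0.0001 -0.0001  0.0006]
```

View pics/w2.png

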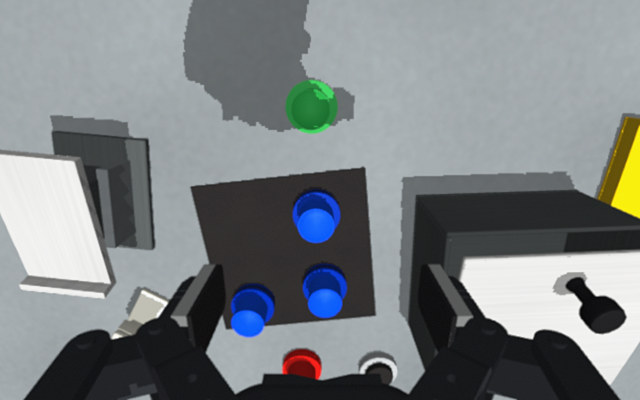

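The wrist view shows the lenses at (316,216), (324,290) and (251,310), matching the top-view positions within 3 mm. It also shows the flap standing ajar (about 0.18 rad) over the recess. Picking the near lens.

```bash
python3 -m handwheel '[{"tx":-0.12,"ty":-0.02,"tz":0.1,"wx":0,"wy":0,"wz":0,"grip":0.8},{"tx":-0.227,"ty":-0.02,"tz":0.24,"wx":0,"wy":0,"wz":0,"grip":0.8},{"tx":-0.227,"ty":-0.02,"tz":0.4,"wx":0,"wy":0,"wz":0,"grip":0.8},{"tx":-0.227,"ty":-0.02,"tz":0.54,"wx":0,"wy":0,"wz":0,"grip":0.8},{"tx":-0.227,"ty":-0.02,"tz":0.65,"wx":0,"wy":0,"wz":0,"grip":0.8},{"tx":-0.227,"ty":-0.02,"tz":0.73,"wx":0,"wy":0,"wz":0,"grip":0.8},{"tx":-0.227,"ty":-0.02,"tz":0.754,"wx":0,"wy":0,"wz":0,"grip":0.8},{"tx":-0.227,"ty":-0.02,"tz":0.754,"wx":0,"wy":0,"wz":0,"grip":0.8}]' 40; python3 -m handwheel '[{"tx":0,"ty":0,"tz":0,"wx":0,"wy":0,"wz":0,"grip":0},{"tx":0,"ty":0,"tz":0,"wx":0,"wy":0,"wz":0,"grip":0},{"tx":0,"ty":0,"tz":0,"wx":0,"wy":0,"wz":0,"grip":0},{"tx":0,"ty":0,"tz":0,"wx":0,"wy":0,"wz":0,"grip":0},{"tx":0,"ty":0,"tz":0,"wx":0,"wy":0,"wz":0,"grip":0}]' 40
```

```text
t: 3.15
ee_pos: [0.5657, -0.0898, 0.0228]
eef_rot: [-0.001, 1.0, 0.0, -0.001]
wrist_force: [0.4, 0.2, 0.6]
finger_gap: 0.0683
gripper_force: 0.0
t: 3.65
ee_pos: [0.5675, -0.091, 0.025]
eef_rot: [-0.001, 1.0, -0.0, 0.001]
wrist_force: [-1.2, 1.3, 6.1]
finger_gap: 0.0388
gripper_force: 39.8
```

```bash
python3 -m handwheel '[{"tx":0,"ty":0,"tz":-0.05,"wx":0,"wy":0,"wz":0,"grip":0},{"tx":0,"ty":0,"tz":-0.2,"wx":0,"wy":0,"wz":0,"grip":0},{"tx":0.0,"ty":0.0,"tz":-0.36,"wx":0,"wy":0,"wz":0,"grip":0},{"tx":0.05,"ty":0.0,"tz":-0.52,"wx":0,"wy":0,"wz":0,"grip":0},{"tx":0.1,"ty":0.05,"tz":-0.66,"wx":0,"wy":0,"wz":0,"grip":0},{"tx":0.15,"ty":0.15,"tz":-0.75,"wx":0,"wy":0,"wz":0,"grip":0},{"tx":0.2,"ty":0.3,"tz":-0.75,"wx":0,"wy":0,"wz":0,"grip":0},{"tx":0.25,"ty":0.45,"tz":-0.75,"wx":0,"wy":0,"wz":0,"grip":0},{"tx":0.3,"ty":0.6,"tz":-0.75,"wx":0,"wy":0,"wz":0,"grip":0},{"tx":0.35,"ty":0.75,"tz":-0.75,"wx":0,"wy":0,"wz":0,"grip":0}]' >/dev/null;  python3 -m handwheel '[{"tx":0,"ty":0.15,"tz":0,"wx":0,"wy":0,"wz":0,"grip":0},{"tx":0,"ty":0.3,"tz":0,"wx":0,"wy":0,"wz":0,"grip":0},{"tx":0,"ty":0.43,"tz":0,"wx":0,"wy":0,"wz":0,"grip":0},{"tx":0,"ty":0.54,"tz":0,"wx":0,"wy":0,"wz":0,"grip":0},{"tx":0,"ty":0.62,"tz":0,"wx":0,"wy":0,"wz":0,"grip":0},{"tx":0,"ty":0.65,"tz":0,"wx":0,"wy":0,"wz":0,"grip":0},{"tx":0,"ty":0.65,"tz":0,"wx":0,"wy":0,"wz":0,"grip":0},{"tx":0,"ty":0.65,"tz":0,"wx":0,"wy":0,"wz":0,"grip":0}]'
python3 - <<'E'
from look import *
s=get_state();f=grab_frame("wrist");cv2.imwrite("pics/w3.png",f["image"][:,:,::-1]);pickle.dump(f,open("w3.pkl","wb"))
m=max(comps(mask(f,"yellow")),key=lambda c:c[2][4]);print(m[2]);c=max(cv2.findContours(m[1],0,2)[0],key=cv2.contourArea);k=np.zeros_like(m[1]);cv2.fillConvexPoly(k,cv2.convexHull(c),1)
x,e=fit([(f,k)],TRAY,[.52,.34,-.08],planar(0),[.02,.02,.1]);print("tray",x.round(4),e)
E
```

```text
t: 5.45
ee_pos: [0.4606, 0.3281, 0.2485]
eef_rot: [-0.001, 1.0, -0.0, 0.0]
wrist_force: [-0.5, 0.1, 0.4]
finger_gap: 0.0385
gripper_force: 40.5
[ 263  146  141  117 7646]
tray [ 0.5216  0.3368 -0.0817] 0.029373516268677558
```

View pics/w3.png

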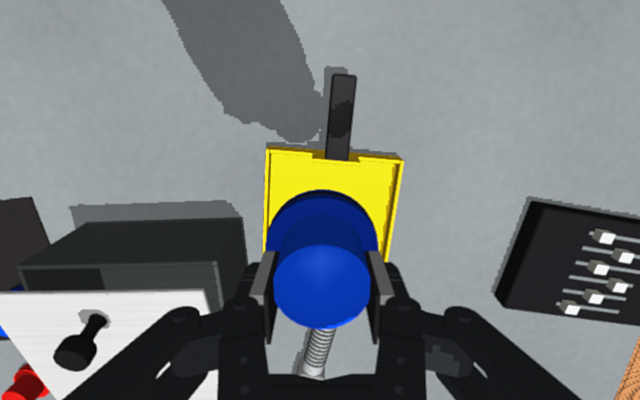

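The tray is at (333,200) with the lens held above it; its fit (0.522, 0.337, yaw −0.08) agrees with the top view after correcting the offset. Placing the lens in the front-left slot.

```bash
python3 -m handwheel '[{"tx":-0.15,"ty":0.07,"tz":0.05,"wx":0,"wy":0,"wz":0,"grip":0},{"tx":-0.28,"ty":0.141,"tz":0.16,"wx":0,"wy":0,"wz":0,"grip":0},{"tx":-0.32,"ty":0.141,"tz":0.3,"wx":0,"wy":0,"wz":0,"grip":0},{"tx":-0.32,"ty":0.141,"tz":0.44,"wx":0,"wy":0,"wz":0,"grip":0},{"tx":-0.32,"ty":0.141,"tz":0.56,"wx":0,"wy":0,"wz":0,"grip":0},{"tx":-0.32,"ty":0.141,"tz":0.66,"wx":0,"wy":0,"wz":0,"grip":0},{"tx":-0.32,"ty":0.141,"tz":0.72,"wx":0,"wy":0,"wz":0,"grip":0},{"tx":-0.32,"ty":0.141,"tz":0.741,"wx":0,"wy":0,"wz":0,"grip":0},{"tx":-0.32,"ty":0.141,"tz":0.741,"wx":0,"wy":0,"wz":0,"grip":0}]'; python3 -m handwheel '[{"tx":0,"ty":0,"tz":0,"wx":0,"wy":0,"wz":0,"grip":0.63},{"tx":0,"ty":0,"tz":0,"wx":0,"wy":0,"wz":0,"grip":0.63},{"tx":0,"ty":0,"tz":0,"wx":0,"wy":0,"wz":0,"grip":0.63},{"tx":0,"ty":0,"tz":-0.05,"wx":0,"wy":0,"wz":0,"grip":0.63},{"tx":0,"ty":0,"tz":-0.18,"wx":0,"wy":0,"wz":0,"grip":0.63},{"tx":0,"ty":0,"tz":-0.34,"wx":0,"wy":0,"wz":0,"grip":0.63},{"tx":0.1,"ty":0,"tz":-0.5,"wx":0,"wy":0,"wz":0,"grip":0.8},{"tx":0.25,"ty":-0.05,"tz":-0.66,"wx":0,"wy":0,"wz":0,"grip":0.8},{"tx":0.35,"ty":-0.1,"tz":-0.75,"wx":0,"wy":0,"wz":0,"grip":0.8},{"tx":0.35,"ty":-0.1,"tz":-0.75,"wx":0,"wy":0,"wz":0,"grip":0.8}]'
python3 - <<'E'
from look import *
wl(.004,"pics/w4.png")
E
```

```text
t: 6.4
ee_pos: [0.5565, 0.3699, 0.0263]
eef_rot: [-0.0, 1.0, -0.0, -0.0]
wrist_force: [0.7, 1.4, 0.0]
finger_gap: 0.0386
gripper_force: 41.2
t: 7.4
ee_pos: [0.45, 0.3411, 0.2559]
eef_rot: [-0.001, 1.0, 0.001, 0.002]
wrist_force: [-0.1, 0.5, 0.2]
finger_gap: 0.0682
gripper_force: 0.0
lens [0.5555 0.3695] err 0.106 px [344. 241.]
```

```bash
python3 -m handwheel '[{"tx":-0.02,"ty":-0.1,"tz":0,"wx":0,"wy":0,"wz":0,"grip":0.8},{"tx":-0.08,"ty":-0.25,"tz":0,"wx":0,"wy":0,"wz":0,"grip":0.8},{"tx":-0.12,"ty":-0.4,"tz":0,"wx":0,"wy":0,"wz":0,"grip":0.8},{"tx":-0.16,"ty":-0.55,"tz":0,"wx":0,"wy":0,"wz":0,"grip":0.8},{"tx":-0.2,"ty":-0.7,"tz":0,"wx":0,"wy":0,"wz":0,"grip":0.8},{"tx":-0.25,"ty":-0.85,"tz":0,"wx":0,"wy":0,"wz":0,"grip":0.8},{"tx":-0.28,"ty":-0.98,"tz":0,"wx":0,"wy":0,"wz":0,"grip":0.8}]' >/dev/null;  python3 -m handwheel '[{"tx":-0.05,"ty":-0.13,"tz":0,"wx":0,"wy":0,"wz":0,"grip":0.8},{"tx":-0.05,"ty":-0.26,"tz":0,"wx":0,"wy":0,"wz":0,"grip":0.8},{"tx":-0.05,"ty":-0.36,"tz":0,"wx":0,"wy":0,"wz":0,"grip":0.8},{"tx":-0.05,"ty":-0.42,"tz":0,"wx":0,"wy":0,"wz":0,"grip":0.8},{"tx":-0.05,"ty":-0.42,"tz":0,"wx":0,"wy":0,"wz":0,"grip":0.8},{"tx":-0.05,"ty":-0.42,"tz":0,"wx":0,"wy":0,"wz":0,"grip":0.8}]'
python3 - <<'E'
from look import *
r=wl(.003,"pics/w5.png");s=get_state();p=min(r,key=lambda x:abs(x[1]+.08));plan([*p,.0235],s,tool(0,0))
E
```

```text
t: 8.75
ee_pos: [0.5515, -0.0788, 0.2503]
eef_rot: [-0.0, 1.0, 0.0, -0.0]
wrist_force: [-0.3, 0.6, 0.3]
finger_gap: 0.0685
gripper_force: 0.0
lens [ 0.666  -0.0792] err 0.055 px [321. 251.] 
lens [ 0.6947 -0.1716] err 0.847 px [254. 269.] 
t [-0.3822 -0.0043  0.7563] w [ 0.0001 -0.0001  0.0003]
```

```bash
python3 -m handwheel '[{"tx":-0.14,"ty":0,"tz":0.05,"wx":0,"wy":0,"wz":0,"grip":0.75},{"tx":-0.28,"ty":0,"tz":0.12,"wx":0,"wy":0,"wz":0,"grip":0.75},{"tx":-0.38,"ty":0,"tz":0.24,"wx":0,"wy":0,"wz":0,"grip":0.75},{"tx":-0.38,"ty":0,"tz":0.4,"wx":0,"wy":0,"wz":0,"grip":0.75},{"tx":-0.38,"ty":0,"tz":0.54,"wx":0,"wy":0,"wz":0,"grip":0.75},{"tx":-0.38,"ty":0,"tz":0.65,"wx":0,"wy":0,"wz":0,"grip":0.75},{"tx":-0.38,"ty":0,"tz":0.73,"wx":0,"wy":0,"wz":0,"grip":0.75},{"tx":-0.38,"ty":0,"tz":0.753,"wx":0,"wy":0,"wz":0,"grip":0.75},{"tx":-0.38,"ty":0,"tz":0.753,"wx":0,"wy":0,"wz":0,"grip":0.75}]' 40; python3 -m handwheel '[{"tx":0,"ty":0,"tz":0,"wx":0,"wy":0,"wz":0,"grip":0},{"tx":0,"ty":0,"tz":0,"wx":0,"wy":0,"wz":0,"grip":0},{"tx":0,"ty":0,"tz":0,"wx":0,"wy":0,"wz":0,"grip":0},{"tx":0,"ty":0,"tz":0,"wx":0,"wy":0,"wz":0,"grip":0},{"tx":0,"ty":0,"tz":0,"wx":0,"wy":0,"wz":0,"grip":0}]' 40
```

```text
t: 9.7
ee_pos: [0.6648, -0.0773, 0.0242]
eef_rot: [-0.001, 1.0, 0.0, -0.001]
wrist_force: [0.1, -0.4, 1.2]
finger_gap: 0.0641
gripper_force: 0.0
t: 10.2
ee_pos: [0.6668, -0.0785, 0.027]
eef_rot: [-0.001, 1.0, -0.0, 0.002]
wrist_force: [-0.3, 0.8, 7.5]
finger_gap: 0.0387
gripper_force: 40.8
```

```bash
python3 -m handwheel '[{"tx":0,"ty":0,"tz":-0.05,"wx":0,"wy":0,"wz":0,"grip":0},{"tx":0,"ty":0,"tz":-0.2,"wx":0,"wy":0,"wz":0,"grip":0},{"tx":0.0,"ty":0.0,"tz":-0.36,"wx":0,"wy":0,"wz":0,"grip":0},{"tx":0.05,"ty":0.0,"tz":-0.52,"wx":0,"wy":0,"wz":0,"grip":0},{"tx":0.1,"ty":0.05,"tz":-0.66,"wx":0,"wy":0,"wz":0,"grip":0},{"tx":0.17,"ty":0.15,"tz":-0.753,"wx":0,"wy":0,"wz":0,"grip":0},{"tx":0.24,"ty":0.3,"tz":-0.753,"wx":0,"wy":0,"wz":0,"grip":0},{"tx":0.31,"ty":0.45,"tz":-0.753,"wx":0,"wy":0,"wz":0,"grip":0},{"tx":0.38,"ty":0.6,"tz":-0.753,"wx":0,"wy":0,"wz":0,"grip":0},{"tx":0.45,"ty":0.75,"tz":-0.753,"wx":0,"wy":0,"wz":0,"grip":0}]' >/dev/null;  python3 -m handwheel '[{"tx":0.03,"ty":0.15,"tz":0,"wx":0,"wy":0,"wz":0,"grip":0},{"tx":0.06,"ty":0.3,"tz":0,"wx":0,"wy":0,"wz":0,"grip":0},{"tx":0.09,"ty":0.44,"tz":0,"wx":0,"wy":0,"wz":0,"grip":0},{"tx":0.119,"ty":0.58,"tz":0,"wx":0,"wy":0,"wz":0,"grip":0},{"tx":0.119,"ty":0.7,"tz":0,"wx":0,"wy":0,"wz":0,"grip":0},{"tx":0.119,"ty":0.764,"tz":0,"wx":0,"wy":0,"wz":0,"grip":0},{"tx":0.119,"ty":0.764,"tz":0,"wx":0,"wy":0,"wz":0,"grip":0},{"tx":0.119,"ty":0.764,"tz":0,"wx":0,"wy":0,"wz":0,"grip":0}]'
python3 - <<'E'
from look import *
plan([.4948,.3753,.029],get_state(),tool(0,0))
E
```

```text
t: 12.0
ee_pos: [0.4936, 0.3754, 0.2516]
eef_rot: [-0.001, 1.0, -0.0, 0.0]
wrist_force: [0.2, 0.3, -0.9]
finger_gap: 0.0387
gripper_force: 40.5
t [-3.70e-03 -3.00e-04  7.42e-01] w [-0.      0.0001  0.0004]
```

```bash
python3 -m handwheel '[{"tx":0,"ty":0,"tz":0.06,"wx":0,"wy":0,"wz":0,"grip":0},{"tx":0,"ty":0,"tz":0.2,"wx":0,"wy":0,"wz":0,"grip":0},{"tx":0,"ty":0,"tz":0.34,"wx":0,"wy":0,"wz":0,"grip":0},{"tx":0,"ty":0,"tz":0.48,"wx":0,"wy":0,"wz":0,"grip":0},{"tx":0,"ty":0,"tz":0.6,"wx":0,"wy":0,"wz":0,"grip":0},{"tx":0,"ty":0,"tz":0.68,"wx":0,"wy":0,"wz":0,"grip":0},{"tx":0,"ty":0,"tz":0.73,"wx":0,"wy":0,"wz":0,"grip":0},{"tx":0,"ty":0,"tz":0.742,"wx":0,"wy":0,"wz":0,"grip":0},{"tx":0,"ty":0,"tz":0.742,"wx":0,"wy":0,"wz":0,"grip":0}]'; python3 -m handwheel '[{"tx":0,"ty":0,"tz":0,"wx":0,"wy":0,"wz":0,"grip":0.63},{"tx":0,"ty":0,"tz":0,"wx":0,"wy":0,"wz":0,"grip":0.63},{"tx":0,"ty":0,"tz":0,"wx":0,"wy":0,"wz":0,"grip":0.63},{"tx":0,"ty":0,"tz":-0.05,"wx":0,"wy":0,"wz":0,"grip":0.63},{"tx":0,"ty":0,"tz":-0.18,"wx":0,"wy":0,"wz":0,"grip":0.63},{"tx":0,"ty":0,"tz":-0.34,"wx":0,"wy":0,"wz":0,"grip":0.63},{"tx":-0.1,"ty":-0.05,"tz":-0.5,"wx":0,"wy":0,"wz":0,"grip":0.8},{"tx":-0.2,"ty":-0.15,"tz":-0.66,"wx":0,"wy":0,"wz":0,"grip":0.8},{"tx":-0.25,"ty":-0.3,"tz":-0.75,"wx":0,"wy":0,"wz":0,"grip":0.8},{"tx":-0.3,"ty":-0.45,"tz":-0.75,"wx":0,"wy":0,"wz":0,"grip":0.8}]'; python3 -m handwheel '[{"tx":0,"ty":-0.15,"tz":0,"wx":0,"wy":0,"wz":0,"grip":0.8},{"tx":0,"ty":-0.3,"tz":0,"wx":0,"wy":0,"wz":0,"grip":0.8},{"tx":0,"ty":-0.45,"tz":0,"wx":0,"wy":0,"wz":0,"grip":0.8},{"tx":0,"ty":-0.6,"tz":0,"wx":0,"wy":0,"wz":0,"grip":0.8},{"tx":0,"ty":-0.75,"tz":0,"wx":0,"wy":0,"wz":0,"grip":0.8},{"tx":0,"ty":-0.9,"tz":0,"wx":0,"wy":0,"wz":0,"grip":0.8},{"tx":0,"ty":-1,"tz":0,"wx":0,"wy":0,"wz":0,"grip":0.8}]' >/dev/null; python3 -m handwheel '[{"tx":0,"ty":-0.15,"tz":0,"wx":0,"wy":0,"wz":0,"grip":1},{"tx":0,"ty":-0.3,"tz":0,"wx":0,"wy":0,"wz":0,"grip":1},{"tx":0,"ty":-0.38,"tz":0,"wx":0,"wy":0,"wz":0,"grip":1},{"tx":0,"ty":-0.38,"tz":0,"wx":0,"wy":0,"wz":0,"grip":1},{"tx":0,"ty":-0.38,"tz":0,"wx":0,"wy":0,"wz":0,"grip":1}]'
python3 - <<'E'
from look import *
r=wl(.003,"pics/w6.png");s=get_state();plan([*r[0],.0245],s,tool(0,0))
print([ (x.round(4),round(e,3)) for x,e,n in lenses([grab_frame("top")],.004)])
E
```

```text
t: 12.9
ee_pos: [0.4938, 0.3741, 0.0288]
eef_rot: [-0.0, 1.0, -0.0, -0.0]
wrist_force: [0.1, 0.1, -0.7]
finger_gap: 0.0385
gripper_force: 40.4
t: 13.9
ee_pos: [0.5794, 0.2583, 0.2529]
eef_rot: [-0.002, 1.0, 0.001, 0.003]
wrist_force: [1.5, -0.7, -0.4]
finger_gap: 0.068
gripper_force: 0.0
t: 15.1
ee_pos: [0.578, -0.1561, 0.2492]
eef_rot: [-0.0, 1.0, 0.0, -0.0]
wrist_force: [0.7, 0.3, 0.8]
finger_gap: 0.0853
gripper_force: 0.0
lens [ 0.6959 -0.1737] err 0.062 px [307. 254.] 
t [-0.3924 -0.0623  0.7491] w [ 0.0001 -0.      0.0003]
[(array([ 0.6959, -0.1717]), np.float64(0.1)), (array([0.5536, 0.3735]), np.float64(0.688)), (array([0.493 , 0.3754]), np.float64(0.695))]
```

```bash
python3 -m handwheel '[{"tx":-0.14,"ty":-0.03,"tz":0.05,"wx":0,"wy":0,"wz":0,"grip":0.8},{"tx":-0.28,"ty":-0.06,"tz":0.12,"wx":0,"wy":0,"wz":0,"grip":0.8},{"tx":-0.393,"ty":-0.06,"tz":0.24,"wx":0,"wy":0,"wz":0,"grip":0.8},{"tx":-0.393,"ty":-0.06,"tz":0.4,"wx":0,"wy":0,"wz":0,"grip":0.8},{"tx":-0.393,"ty":-0.06,"tz":0.54,"wx":0,"wy":0,"wz":0,"grip":0.8},{"tx":-0.393,"ty":-0.06,"tz":0.65,"wx":0,"wy":0,"wz":0,"grip":0.8},{"tx":-0.393,"ty":-0.06,"tz":0.73,"wx":0,"wy":0,"wz":0,"grip":0.8},{"tx":-0.393,"ty":-0.06,"tz":0.748,"wx":0,"wy":0,"wz":0,"grip":0.8},{"tx":-0.393,"ty":-0.06,"tz":0.748,"wx":0,"wy":0,"wz":0,"grip":0.8}]' 40; python3 -m handwheel '[{"tx":0,"ty":0,"tz":0,"wx":0,"wy":0,"wz":0,"grip":0},{"tx":0,"ty":0,"tz":0,"wx":0,"wy":0,"wz":0,"grip":0},{"tx":0,"ty":0,"tz":0,"wx":0,"wy":0,"wz":0,"grip":0},{"tx":0,"ty":0,"tz":0,"wx":0,"wy":0,"wz":0,"grip":0},{"tx":0,"ty":0,"tz":0,"wx":0,"wy":0,"wz":0,"grip":0}]' 40;python3 -m handwheel '[{"tx":0,"ty":0,"tz":-0.05,"wx":0,"wy":0,"wz":0,"grip":0},{"tx":0,"ty":0,"tz":-0.2,"wx":0,"wy":0,"wz":0,"grip":0},{"tx":0.0,"ty":0.0,"tz":-0.36,"wx":0,"wy":0,"wz":0,"grip":0},{"tx":0.05,"ty":0.0,"tz":-0.52,"wx":0,"wy":0,"wz":0,"grip":0},{"tx":0.1,"ty":0.05,"tz":-0.66,"wx":0,"wy":0,"wz":0,"grip":0},{"tx":0.17,"ty":0.15,"tz":-0.753,"wx":0,"wy":0,"wz":0,"grip":0},{"tx":0.24,"ty":0.3,"tz":-0.753,"wx":0,"wy":0,"wz":0,"grip":0},{"tx":0.31,"ty":0.45,"tz":-0.753,"wx":0,"wy":0,"wz":0,"grip":0},{"tx":0.38,"ty":0.6,"tz":-0.753,"wx":0,"wy":0,"wz":0,"grip":0},{"tx":0.45,"ty":0.75,"tz":-0.753,"wx":0,"wy":0,"wz":0,"grip":0}]' >/dev/null;  python3 -m handwheel '[{"tx":0.03,"ty":0.15,"tz":0,"wx":0,"wy":0,"wz":0,"grip":0},{"tx":0.06,"ty":0.3,"tz":0,"wx":0,"wy":0,"wz":0,"grip":0},{"tx":0.09,"ty":0.44,"tz":0,"wx":0,"wy":0,"wz":0,"grip":0},{"tx":0.12,"ty":0.58,"tz":0,"wx":0,"wy":0,"wz":0,"grip":0},{"tx":0.15,"ty":0.7,"tz":0,"wx":0,"wy":0,"wz":0,"grip":0},{"tx":0.15,"ty":0.78,"tz":0,"wx":0,"wy":0,"wz":0,"grip":0},{"tx":0.15,"ty":0.82,"tz":0,"wx":0,"wy":0,"wz":0,"grip":0},{"tx":0.15,"ty":0.82,"tz":0,"wx":0,"wy":0,"wz":0,"grip":0},{"tx":0.15,"ty":0.82,"tz":0,"wx":0,"wy":0,"wz":0,"grip":0}]'
python3 - <<'E'
from look import *
plan([.519,.3012,.029],get_state(),tool(0,0)); wl(.004,"pics/w7.png")
E
```

```text
t: 16.1
ee_pos: [0.6959, -0.1724, 0.0245]
eef_rot: [-0.002, 1.0, 0.0, -0.001]
wrist_force: [-0.6, 0.7, 1.5]
finger_gap: 0.0683
gripper_force: 0.0
t: 16.6
ee_pos: [0.6975, -0.1739, 0.027]
eef_rot: [-0.001, 1.0, -0.0, 0.002]
wrist_force: [0.2, 1.5, 6.6]
finger_gap: 0.0385
gripper_force: 40.5
t: 18.5
ee_pos: [0.5155, 0.2962, 0.251]
eef_rot: [-0.001, 1.0, -0.0, 0.0]
wrist_force: [-0.3, -0.3, 0.1]
finger_gap: 0.0388
gripper_force: 40.4
t [-0.0115  0.0171  0.7401] w [-0.0001  0.      0.0002]
lens [0.4924 0.3737] err 0.079 px [393. 137.] 
lens [0.5543 0.3698] err 0.088 px [386. 191.] 
lens [0.6045 0.3257] err 0.828 px [321. 259.]
```

View pics/w7.png

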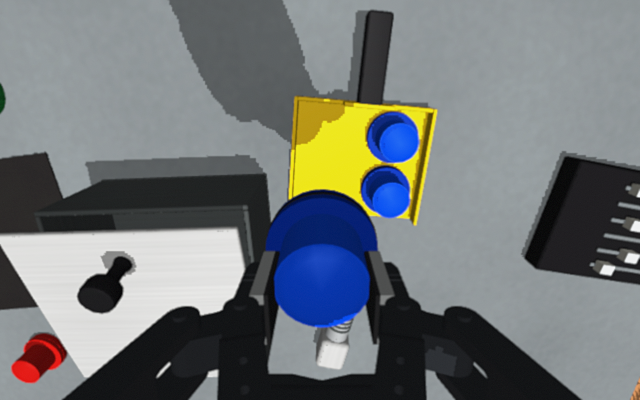

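The wrist view shows two lenses in the tray at (393,137) and (386,191), with the right side free for the third.

```bash
python3 -m handwheel '[{"tx":-0.012,"ty":0.017,"tz":0.06,"wx":0,"wy":0,"wz":0,"grip":0},{"tx":-0.012,"ty":0.017,"tz":0.2,"wx":0,"wy":0,"wz":0,"grip":0},{"tx":-0.012,"ty":0.017,"tz":0.34,"wx":0,"wy":0,"wz":0,"grip":0},{"tx":-0.012,"ty":0.017,"tz":0.48,"wx":0,"wy":0,"wz":0,"grip":0},{"tx":-0.012,"ty":0.017,"tz":0.6,"wx":0,"wy":0,"wz":0,"grip":0},{"tx":-0.012,"ty":0.017,"tz":0.68,"wx":0,"wy":0,"wz":0,"grip":0},{"tx":-0.012,"ty":0.017,"tz":0.73,"wx":0,"wy":0,"wz":0,"grip":0},{"tx":-0.012,"ty":0.017,"tz":0.74,"wx":0,"wy":0,"wz":0,"grip":0},{"tx":-0.012,"ty":0.017,"tz":0.74,"wx":0,"wy":0,"wz":0,"grip":0}]'; python3 -m handwheel '[{"tx":0,"ty":0,"tz":0,"wx":0,"wy":0,"wz":0,"grip":0.61},{"tx":0,"ty":0,"tz":0,"wx":0,"wy":0,"wz":0,"grip":0.61},{"tx":0,"ty":0,"tz":0,"wx":0,"wy":0,"wz":0,"grip":0.61},{"tx":0,"ty":0,"tz":-0.05,"wx":0,"wy":0,"wz":0,"grip":0.61},{"tx":0,"ty":0,"tz":-0.18,"wx":0,"wy":0,"wz":0,"grip":0.61},{"tx":0,"ty":0,"tz":-0.34,"wx":0,"wy":0,"wz":0,"grip":0.61},{"tx":0,"ty":0,"tz":-0.5,"wx":0,"wy":0,"wz":0,"grip":0.61},{"tx":0.05,"ty":-0.1,"tz":-0.66,"wx":0,"wy":0,"wz":0,"grip":0.8},{"tx":0.15,"ty":-0.2,"tz":-0.8,"wx":0,"wy":0,"wz":0,"grip":0.8},{"tx":0.25,"ty":-0.3,"tz":-0.9,"wx":0,"wy":0,"wz":0,"grip":0.8}]'; python3 -m handwheel '[{"tx":0.05,"ty":-0.15,"tz":0,"wx":0,"wy":0,"wz":0,"grip":1},{"tx":0.05,"ty":-0.25,"tz":0,"wx":0,"wy":0,"wz":0,"grip":1},{"tx":0.05,"ty":-0.25,"tz":0,"wx":0,"wy":0,"wz":0,"grip":1},{"tx":0.05,"ty":-0.25,"tz":0,"wx":0,"wy":0,"wz":0,"grip":1}]'
python3 - <<'E'
from look import *
f=grab_frame("wrist");T=grab_frame("top");cv2.imwrite("pics/w8.png",f["image"][:,:,::-1]);pickle.dump((f,T),open("w8.pkl","wb"));cv2.imwrite("pics/t8.png",T["image"][:,:,::-1])
E
```

```text
t: 19.45
ee_pos: [0.5191, 0.301, 0.0288]
eef_rot: [-0.0, 1.0, -0.0, -0.0]
wrist_force: [-0.4, 1.0, -0.1]
finger_gap: 0.0385
gripper_force: 41.5
t: 20.45
ee_pos: [0.4548, 0.2226, 0.2888]
eef_rot: [-0.001, 1.0, 0.0, 0.001]
wrist_force: [0.7, -1.0, 0.5]
finger_gap: 0.0684
gripper_force: 0.0
t: 20.85
ee_pos: [0.4402, 0.1478, 0.2871]
eef_rot: [-0.0, 1.0, 0.0, 0.001]
wrist_force: [0.1, -0.5, 0.9]
finger_gap: 0.0854
gripper_force: 0.0
```

View pics/w8.png

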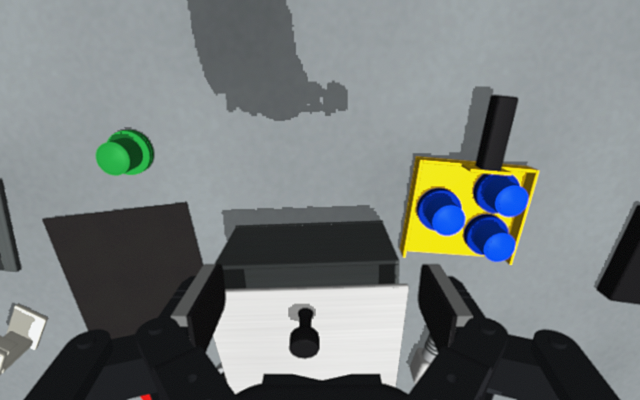

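All three lenses stand in the tray at (440,212), (500,194) and (490,240). The knob head is at (304,343) on the ajar flap. Next: triangulate the knob.

Run:
```python
from look import *
f,T=pickle.load(open("w8.pkl","rb"))
def blob(f,u0,u1,v0,v1,th):
    g=f["image"].max(2);b=np.zeros(g.shape,bool);b[v0:v1,u0:u1]=g[v0:v1,u0:u1]<th
    k=max(comps(b,5),key=lambda c:c[2][4]);print(k[0],k[2]);return k
kw=blob(f,280,330,325,365,70); kt=blob(T,245,280,185,215,70)
Sc=grab_frame("scene"); pickle.dump(Sc,open("s8.pkl","wb")); ks=blob(Sc,335,360,140,163,70)
def tri(obs):
    A=[];b=[]
    for F,uv in obs:
        n=cv2.undistortPoints(np.array([[uv]],float),F["K"],np.array(F["D"]))[0,0]
        for i in(0,1): A.append(n[i]*F["R"][2]-F["R"][i]);b.append(F["t"][i]-n[i]*F["t"][2])
    x=np.linalg.lstsq(np.array(A),np.array(b),rcond=None)[0]; return x,[np.round(proj(F,[x])[0]-uv,1) for F,uv in obs]
print("WT",tri([(f,kw[0]),(T,kt[0])]))
print("WTS",tri([(f,kw[0]),(T,kt[0]),(Sc,ks[0])]))
for x in([.732,.1375,.035,.16],[.732,.1375,.035,.2]):
    R=Ro.from_euler('zy',x[2:]).as_matrix();print((R@[-.16,0,.035]+[x[0],x[1],.11]).round(4), proj(f,np.array([[-.19,.1,.006],[-.19,-.1,.006]])@R.T+[x[0],x[1],.11]).round(0).tolist())
# flap front edge profile in wrist
m=mask(f,"light"); k=near(comps(m,300),(310,330),60); 
for u in(235,260,330,360,390): print(u,np.where(k[:,u])[0].min())
lensz=[(x.round(4),round(e,3)) for x,e,n in lenses([T],.004)];print(lensz)
```

```text
[304.05025773 341.31443299] [290 325  29  33 776]
[263.66666667 200.59259259] [260 195   7  11  27]
[347.65432099 152.28395062] [344 147   9  12  81]
WT (array([0.57971047, 0.12939504, 0.18166262]), [array([-2.5, -0.7]), array([-1. , -0.2])])
WTS (array([0.58072529, 0.12965831, 0.18014647]), [array([-2.1, -1. ]), array([-1. , -0.6]), array([-0.3, -0.1])])
[0.5797 0.1319 0.17  ] [[408.0, 283.0], [202.0, 288.0]]
[0.5822 0.1319 0.1761] [[410.0, 289.0], [200.0, 294.0]]Traceback (most recent call last):
  File "<stdin>", line 20, in <module>
TypeError: 'NoneType' object is not subscriptable
```

```bash
python3 -m handwheel '[{"tx":-0.16,"ty":-0.03,"tz":0,"wx":0,"wy":0,"wz":-0.0028,"grip":1},{"tx":-0.3,"ty":-0.05,"tz":0,"wx":0,"wy":0,"wz":-0.0056,"grip":1},{"tx":-0.42,"ty":-0.055,"tz":0.05,"wx":0,"wy":0,"wz":-0.0056,"grip":0.8},{"tx":-0.47,"ty":-0.055,"tz":0.16,"wx":0,"wy":0,"wz":-0.0056,"grip":0.8},{"tx":-0.47,"ty":-0.055,"tz":0.28,"wx":0,"wy":0,"wz":-0.0056,"grip":0.8},{"tx":-0.47,"ty":-0.055,"tz":0.38,"wx":0,"wy":0,"wz":-0.0056,"grip":0.8},{"tx":-0.47,"ty":-0.055,"tz":0.433,"wx":0,"wy":0,"wz":-0.0056,"grip":0.8},{"tx":-0.47,"ty":-0.055,"tz":0.433,"wx":0,"wy":0,"wz":-0.0056,"grip":0.8},{"tx":-0.47,"ty":-0.055,"tz":0.433,"wx":0,"wy":0,"wz":-0.0056,"grip":0.8}]' 25;python3 -m handwheel '[{"tx":0,"ty":0,"tz":0,"wx":0,"wy":0,"wz":0,"grip":0},{"tx":0,"ty":0,"tz":0,"wx":0,"wy":0,"wz":0,"grip":0},{"tx":0,"ty":0,"tz":0,"wx":0,"wy":0,"wz":0,"grip":0},{"tx":0,"ty":0,"tz":0,"wx":0,"wy":0,"wz":0,"grip":0},{"tx":0,"ty":0,"tz":0,"wx":0,"wy":0,"wz":0,"grip":0},{"tx":0,"ty":0,"tz":0,"wx":0,"wy":0,"wz":0,"grip":0},{"tx":0,"ty":0,"tz":0,"wx":0,"wy":0,"wz":0,"grip":0}]' 25
```

```text
t: 21.9
ee_pos: [0.5812, 0.1326, 0.1568]
eef_rot: [-0.019, 1.0, 0.0, -0.0]
wrist_force: [-0.4, 0.1, 0.4]
finger_gap: 0.0681
gripper_force: 0.0
t: 22.6
ee_pos: [0.5812, 0.1321, 0.1567]
eef_rot: [-0.019, 1.0, 0.0, 0.0]
wrist_force: [0.6, 3.2, 0.7]
finger_gap: 0.0267
gripper_force: 24.6
```

```bash
python3 -m handwheel '[{"tx":-0.02,"ty":0,"tz":-0.04,"wx":0,"wy":0,"wz":0,"grip":0},{"tx":-0.041,"ty":0,"tz":-0.077,"wx":0,"wy":0,"wz":0,"grip":0},{"tx":-0.073,"ty":0,"tz":-0.122,"wx":0,"wy":0,"wz":0,"grip":0},{"tx":-0.108,"ty":0,"tz":-0.163,"wx":0,"wy":0,"wz":0,"grip":0},{"tx":-0.148,"ty":0,"tz":-0.2,"wx":0,"wy":0,"wz":0,"grip":0},{"tx":-0.191,"ty":0,"tz":-0.234,"wx":0,"wy":0,"wz":0,"grip":0},{"tx":-0.237,"ty":0,"tz":-0.262,"wx":0,"wy":0,"wz":0,"grip":0},{"tx":-0.286,"ty":0,"tz":-0.287,"wx":0,"wy":0,"wz":0,"grip":0},{"tx":-0.286,"ty":0,"tz":-0.287,"wx":0,"wy":0,"wz":0,"grip":0}]' 25
python3 - <<'E'
from rig import *; s=get_state(); print(s["wrist_force"],s["moment"],s["q"])
E
```

```text
t: 23.5
ee_pos: [0.668, 0.1353, 0.242]
eef_rot: [-0.019, 1.0, 0.0, -0.0]
wrist_force: [0.9, 2.9, -2.5]
finger_gap: 0.0269
gripper_force: 26.3
[ 0.89641992  2.88930233 -2.50508021] [ 0.85155974 -0.26297509 -0.04521434] [9.23978001e-02 6.02852777e-01 3.65567821e-01 1.33389535e+00
 7.13057664e-04 5.52848710e-02]
```

```bash
python3 -m handwheel '[{"tx":-0.05,"ty":0,"tz":-0.019,"wx":0,"wy":0,"wz":0,"grip":0},{"tx":-0.104,"ty":0,"tz":-0.032,"wx":0,"wy":0,"wz":0,"grip":0},{"tx":-0.144,"ty":0,"tz":-0.039,"wx":0,"wy":0,"wz":0,"grip":0},{"tx":-0.185,"ty":0,"tz":-0.043,"wx":0,"wy":0,"wz":0,"grip":0},{"tx":-0.225,"ty":0,"tz":-0.043,"wx":0,"wy":0,"wz":0,"grip":0},{"tx":-0.267,"ty":0,"tz":-0.042,"wx":0,"wy":0,"wz":0,"grip":0},{"tx":-0.294,"ty":0,"tz":-0.0385,"wx":0,"wy":0,"wz":0,"grip":0},{"tx":-0.294,"ty":0,"tz":-0.0385,"wx":0,"wy":0,"wz":0,"grip":0}]' 25
python3 - <<'E'
from look import *; s=get_state(); print(s["wrist_force"],s["moment"],s["q"])
f=grab_frame("scene");cv2.imwrite("pics/s9.png",f["image"][90:330,170:490,::-1])
E
```

```text
t: 24.3
ee_pos: [0.7551, 0.1386, 0.2529]
eef_rot: [-0.019, 1.0, 0.0, -0.001]
wrist_force: [0.7, 4.8, -3.9]
finger_gap: 0.0272
gripper_force: 27.1
[ 0.67453736  4.79917426 -3.8870445 ] [ 0.82193741 -0.00732772 -0.03296039] [8.62326507e-02 8.38756718e-01 8.33141047e-01 1.56663529e+00
 5.28523452e-04 4.89622058e-02]
```

View pics/s9.png

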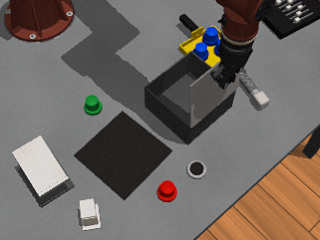

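The scene crop shows the flap standing upright with the recess open, and the tray with its lenses beside it. Releasing the knob and going back for the tray handle.

```bash
python3 -m handwheel '[{"tx":0,"ty":0,"tz":0,"wx":0,"wy":0,"wz":0,"grip":0.7},{"tx":0,"ty":0,"tz":0,"wx":0,"wy":0,"wz":0,"grip":0.7},{"tx":0,"ty":0,"tz":0,"wx":0,"wy":0,"wz":0,"grip":0.7},{"tx":0,"ty":0,"tz":-0.05,"wx":0,"wy":0,"wz":0,"grip":0.7},{"tx":0,"ty":0,"tz":-0.15,"wx":0,"wy":0,"wz":0,"grip":0.7},{"tx":0,"ty":0,"tz":-0.25,"wx":0,"wy":0,"wz":0,"grip":0.7},{"tx":0,"ty":0,"tz":-0.35,"wx":0,"wy":0,"wz":0,"grip":0.7},{"tx":0,"ty":0,"tz":-0.36,"wx":0,"wy":0,"wz":0,"grip":0.7},{"tx":0,"ty":0,"tz":-0.36,"wx":0,"wy":0,"wz":0,"grip":0.7}]' 25;python3 -m handwheel '[{"tx":0.1,"ty":0,"tz":0,"wx":0,"wy":0,"wz":0,"grip":0.7},{"tx":0.25,"ty":0.05,"tz":0,"wx":0,"wy":0,"wz":0,"grip":0.7},{"tx":0.4,"ty":0.12,"tz":0,"wx":0,"wy":0,"wz":0.003,"grip":0.7},{"tx":0.54,"ty":0.19,"tz":0,"wx":0,"wy":0,"wz":0.006,"grip":0.7},{"tx":0.68,"ty":0.26,"tz":0,"wx":0,"wy":0,"wz":0.009,"grip":0.7},{"tx":0.82,"ty":0.33,"tz":0,"wx":0,"wy":0,"wz":0.012,"grip":0.7},{"tx":0.96,"ty":0.4,"tz":0,"wx":0,"wy":0,"wz":0.015,"grip":0.7},{"tx":0.96,"ty":0.4,"tz":0,"wx":0,"wy":0,"wz":0.018,"grip":0.7}]' 25;python3 -m handwheel '[{"tx":0.13,"ty":0.05,"tz":0.05,"wx":0,"wy":0,"wz":0,"grip":0.7},{"tx":0.25,"ty":0.1,"tz":0.15,"wx":0,"wy":0,"wz":0,"grip":0.7},{"tx":0.33,"ty":0.12,"tz":0.28,"wx":0,"wy":0,"wz":0,"grip":0.7},{"tx":0.33,"ty":0.12,"tz":0.36,"wx":0,"wy":0,"wz":0,"grip":0.7},{"tx":0.33,"ty":0.12,"tz":0.36,"wx":0,"wy":0,"wz":0,"grip":0.7},{"tx":0.33,"ty":0.12,"tz":0.36,"wx":0,"wy":0,"wz":0,"grip":0.7}]' 25
python3 - <<'E'
from look import *
s=get_state();print(s["q"])
f=grab_frame("wrist");cv2.imwrite("pics/w10.png",f["image"][:,:,::-1]);pickle.dump(f,open("w10.pkl","wb"))
m=max(comps(mask(f,"yellow")),key=lambda c:c[2][4]);print(m[2]);c=max(cv2.findContours(m[1],0,2)[0],key=cv2.contourArea);k=np.zeros_like(m[1]);cv2.fillConvexPoly(k,cv2.convexHull(c),1)
x,e=fit([(f,k)],TRAY+LENS[:0],[.52,.337,-.08],planar(0),[.02,.02,.1]);print("tray",x.round(4),e)
E
```

```text
t: 25.25
ee_pos: [0.7185, 0.1314, 0.3709]
eef_rot: [-0.018, 1.0, 0.001, -0.011]
wrist_force: [0.0, -0.6, -0.5]
finger_gap: 0.0597
gripper_force: 0.0
t: 26.05
ee_pos: [0.4257, 0.2403, 0.3766]
eef_rot: [0.039, 0.999, -0.0, -0.012]
wrist_force: [0.0, 0.9, 0.2]
finger_gap: 0.0599
gripper_force: 0.0
t: 26.65
ee_pos: [0.3298, 0.2837, 0.2718]
eef_rot: [0.038, 0.999, 0.0, -0.012]
wrist_force: [-0.3, 0.6, 1.2]
finger_gap: 0.06
gripper_force: 0.0
[ 0.53219676  0.11277959 -0.27242331  1.20571971  0.01300398  0.60826928]
[ 316  246   72   94 3515]
tray [ 0.5261  0.3263 -0.1653] 0.6837774613506916
```

View pics/w10.png

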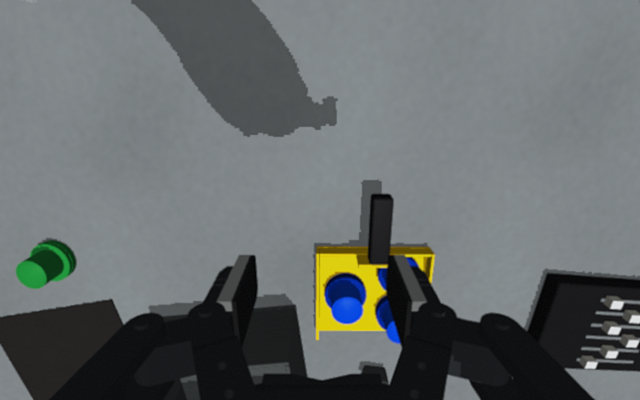

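The tray is unmoved; the handle runs from (382,196) to (380,261), while the fingers hide part of the pan. I will check the handle line and the flap angle numerically.

Run:
```python
from look import *
f=pickle.load(open("w10.pkl","rb"))
g=f["image"].max(2).astype(int);b=np.zeros(g.shape,bool);b[190:262,360:400]=g[190:262,360:400]<60
for c,m,st in comps(b,100): print(c,st)
for v in(200,215,230,245,255): 
    u=np.where(b[v])[0];print(v,u.min(),u.max(),ray(f,(u.mean(),v),.052).round(4))
x=[.5218,.337,-.08];R,p=planar(0)(x)
print("model handle top", proj(f,np.array([[-.15,-.012,.052],[-.15,.012,.052],[-.068,-.012,.052],[-.068,.012,.052]])@R.T+p).round(0).tolist())
Sc=grab_frame("scene");T=grab_frame("top");cv2.imwrite("pics/s11.png",cv2.resize(Sc["image"][100:250,290:450,::-1],None,fx=4,fy=4))
for a in(1.3,1.4,1.5,1.6): 
    R=Ro.from_euler('zy',[.035,a]).as_matrix();print(a,proj(Sc,np.array([[-.19,.1,0],[-.19,-.1,0]])@R.T+[.732,.1375,.11]).round(0).tolist(),proj(T,np.array([[-.19,.1,0],[-.19,-.1,0]])@R.T+[.732,.1375,.11]).round(0).tolist())
s=get_state();h=np.array([.4141,.3456,.041]);Rt=tool(-.08,-.611);plan(h+.019*Rt[:,2]-.12*Rt[:,2],s,Rt)
```

```text
[379.94052288 228.26928105] [ 368  194   29   68 1530]
200 370 392 [0.3739 0.3468 0.052 ]
215 370 391 [0.3918 0.3458 0.052 ]
230 369 390 [0.4102 0.3442 0.052 ]
245 368 390 [0.4292 0.3431 0.052 ]
255 368 392 [0.4423 0.344  0.052 ]
model handle top [[372.0, 198.0], [394.0, 198.0], [369.0, 264.0], [389.0, 264.0]]
1.3 [[402.0, 128.0], [348.0, 171.0]] [[205.0, 148.0], [303.0, 147.0]]
1.4 [[408.0, 131.0], [353.0, 174.0]] [[204.0, 138.0], [303.0, 138.0]]
1.5 [[413.0, 135.0], [358.0, 178.0]] [[204.0, 129.0], [303.0, 129.0]]
1.6 [[419.0, 139.0], [363.0, 183.0]] [[204.0, 119.0], [303.0, 120.0]]
t [-0.0788  0.2264  0.4939] w [ 0.0002 -0.1008  0.0005]
```

View pics/s11.png

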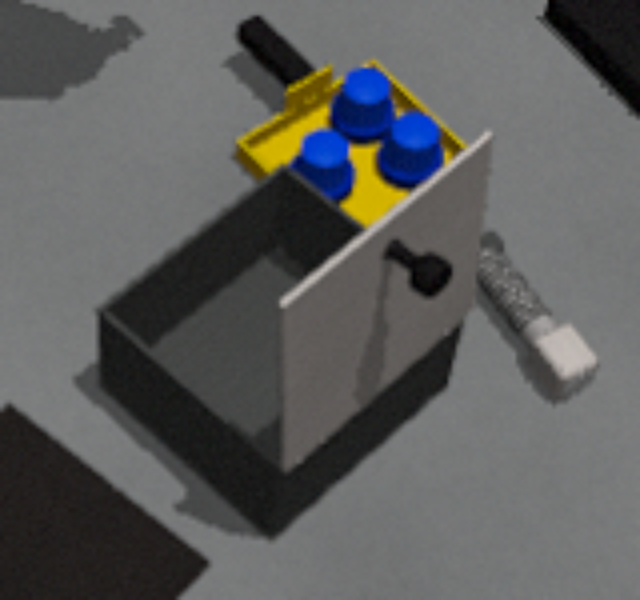

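```bash
python3 -m handwheel '[{"tx":-0.01,"ty":0.05,"tz":0.08,"wx":0,"wy":-0.015,"wz":0,"grip":0.7},{"tx":-0.02,"ty":0.1,"tz":0.17,"wx":0,"wy":-0.035,"wz":0,"grip":0.7},{"tx":-0.04,"ty":0.15,"tz":0.27,"wx":0,"wy":-0.055,"wz":0,"grip":0.7},{"tx":-0.06,"ty":0.2,"tz":0.37,"wx":0,"wy":-0.075,"wz":0,"grip":0.7},{"tx":-0.075,"ty":0.223,"tz":0.44,"wx":0,"wy":-0.09,"wz":0,"grip":0.7},{"tx":-0.079,"ty":0.223,"tz":0.494,"wx":0,"wy":-0.1008,"wz":0,"grip":0.7},{"tx":-0.079,"ty":0.223,"tz":0.494,"wx":0,"wy":-0.1008,"wz":0,"grip":0.7},{"tx":-0.079,"ty":0.223,"tz":0.494,"wx":0,"wy":-0.1008,"wz":0,"grip":0.7}]'
python3 - <<'E'
from look import *
s=get_state();print(s["q"]);h=np.array([.4141,.3445,.041]);Rt=tool(-.08,-.611);plan(h+.019*Rt[:,2],s,Rt)
E
```

```text
t: 27.6
ee_pos: [0.3551, 0.3495, 0.1228]
eef_rot: [0.036, 0.954, -0.012, 0.299]
wrist_force: [0.1, 0.3, 1.5]
finger_gap: 0.0598
gripper_force: 0.0
[ 0.94951573  0.19915703 -0.81808321  0.20774234 -0.51028458  0.93404261]
t [-0.0064 -0.0016  0.3998] w [ 0.0003 -0.0005  0.0006]
```

```bash
python3 -m handwheel '[{"tx":-0.003,"ty":0,"tz":0.08,"wx":0,"wy":0,"wz":0,"grip":0.7},{"tx":-0.006,"ty":0,"tz":0.19,"wx":0,"wy":0,"wz":0,"grip":0.7},{"tx":-0.006,"ty":0,"tz":0.29,"wx":0,"wy":0,"wz":0,"grip":0.7},{"tx":-0.006,"ty":0,"tz":0.36,"wx":0,"wy":0,"wz":0,"grip":0.7},{"tx":-0.006,"ty":0,"tz":0.4,"wx":0,"wy":0,"wz":0,"grip":0.7},{"tx":-0.006,"ty":0,"tz":0.4,"wx":0,"wy":0,"wz":0,"grip":0.7}]' ; python3 -m handwheel '[{"tx":0,"ty":0,"tz":0,"wx":0,"wy":0,"wz":0,"grip":0},{"tx":0,"ty":0,"tz":0,"wx":0,"wy":0,"wz":0,"grip":0},{"tx":0,"ty":0,"tz":0,"wx":0,"wy":0,"wz":0,"grip":0},{"tx":0,"ty":0,"tz":0,"wx":0,"wy":0,"wz":0,"grip":0},{"tx":0,"ty":0,"tz":0,"wx":0,"wy":0,"wz":0,"grip":0},{"tx":0,"ty":0,"tz":0,"wx":0,"wy":0,"wz":0,"grip":0}]' 40; python3 -m handwheel '[{"tx":0,"ty":0,"tz":0,"wx":0,"wy":0,"wz":0,"grip":0},{"tx":0,"ty":0,"tz":0,"wx":0,"wy":0,"wz":0,"grip":0},{"tx":0,"ty":0,"tz":0,"wx":0,"wy":0,"wz":0,"grip":0}]' 115
```

```text
t: 28.2
ee_pos: [0.4272, 0.3437, 0.0253]
eef_rot: [0.038, 0.953, -0.011, 0.3]
wrist_force: [-0.1, 0.8, -0.1]
finger_gap: 0.0597
gripper_force: 0.0
t: 28.8
ee_pos: [0.4253, 0.3443, 0.0262]
eef_rot: [0.036, 0.953, -0.011, 0.301]
wrist_force: [-2.7, -0.2, 7.8]
finger_gap: 0.0236
gripper_force: 40.0
t: 29.1
ee_pos: [0.4253, 0.3443, 0.0263]
eef_rot: [0.036, 0.953, -0.011, 0.301]
wrist_force: [-2.8, 0.3, 9.9]
finger_gap: 0.0226
gripper_force: 112.0
```

```bash
python3 -m handwheel '[{"tx":-0.01,"ty":0,"tz":-0.015,"wx":0,"wy":0,"wz":0,"grip":0},{"tx":-0.03,"ty":0,"tz":-0.043,"wx":0,"wy":0,"wz":0,"grip":0},{"tx":-0.07,"ty":0,"tz":-0.1,"wx":0,"wy":0,"wz":0,"grip":0},{"tx":-0.12,"ty":0,"tz":-0.171,"wx":0,"wy":0,"wz":0,"grip":0},{"tx":-0.18,"ty":0,"tz":-0.257,"wx":0,"wy":0,"wz":0,"grip":0},{"tx":-0.24,"ty":0,"tz":-0.343,"wx":0,"wy":0,"wz":0,"grip":0},{"tx":-0.29,"ty":0,"tz":-0.414,"wx":0,"wy":0,"wz":0,"grip":0},{"tx":-0.32,"ty":0,"tz":-0.457,"wx":0,"wy":0,"wz":0,"grip":0},{"tx":-0.325,"ty":0,"tz":-0.464,"wx":0,"wy":0,"wz":0,"grip":0},{"tx":-0.325,"ty":0,"tz":-0.464,"wx":0,"wy":0,"wz":0,"grip":0}]'
cat >> look.py <<'E'
TCPT=np.array([-.0968,0,.0263])
def pose_tray(ref,refpt,yaw,pitch,base=-.611):
    """tool pose placing tray-frame point ref at world refpt"""
    Rt=Ro.from_euler('zy',[yaw,pitch]).as_matrix(); return np.array(refpt)+Rt@(TCPT-np.array(ref)), Rt@tool(0,base)
LIP=[.067,0,0]
E
python3 - <<'E'
from look import *
s=get_state();print(s["q"])
for pt,pi in(([.60,.133,.20],0),([.60,.133,.125],0),([.60,.133,.125],1.0)):
    p,R=pose_tray(LIP,pt,.035,pi);print(p.round(4));plan(p,s,R)
f=grab_frame("scene");cv2.imwrite("pics/s12.png",cv2.resize(f["image"][60:240,270:450,::-1],None,fx=3,fy=3))
E
```

```text
t: 30.1
ee_pos: [0.4243, 0.3433, 0.1944]
eef_rot: [0.036, 0.953, -0.012, 0.299]
wrist_force: [0.2, 0.0, -3.8]
finger_gap: 0.0224
gripper_force: 113.1
[ 0.81001218  0.12574851 -0.67176645  0.35874816 -0.45884087  0.78712882]
[0.4363 0.1273 0.2263]
t [-0.1376 -0.7153 -0.0329] w [-0.0102 -0.0004 -0.0143]
[0.4363 0.1273 0.1513]
t [ 0.0052 -0.715   0.1723] w [-0.0102 -0.0004 -0.0143]
[0.5337 0.1273 0.277 ]
t [-0.4998 -0.6909  0.0135] w [-0.0067  0.1588 -0.015 ]
```

View pics/s12.png

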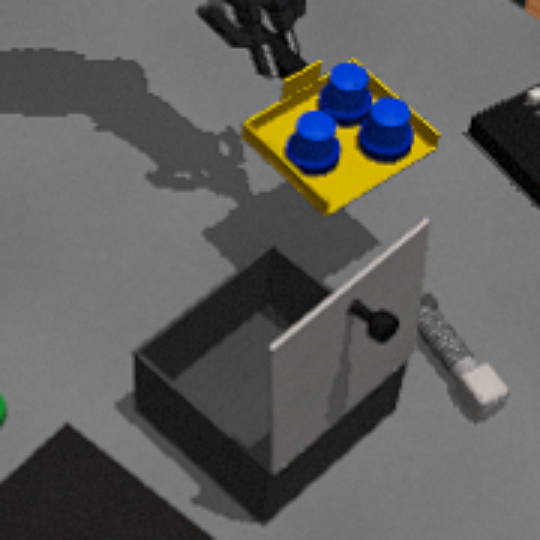

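The tray is held level with all three lenses in it, clear of the well. Carrying it over the recess.

```bash
python3 -m handwheel '[{"tx":-0.01,"ty":-0.02,"tz":-0.003,"wx":-0.0003,"wy":0,"wz":-0.0004,"grip":0},{"tx":-0.02,"ty":-0.08,"tz":-0.005,"wx":-0.001,"wy":0,"wz":-0.0016,"grip":0},{"tx":-0.035,"ty":-0.17,"tz":-0.01,"wx":-0.0025,"wy":0,"wz":-0.0035,"grip":0},{"tx":-0.055,"ty":-0.28,"tz":-0.015,"wx":-0.004,"wy":0,"wz":-0.0055,"grip":0},{"tx":-0.075,"ty":-0.39,"tz":-0.02,"wx":-0.0056,"wy":-0.0001,"wz":-0.0078,"grip":0},{"tx":-0.095,"ty":-0.5,"tz":-0.025,"wx":-0.0071,"wy":-0.0002,"wz":-0.01,"grip":0},{"tx":-0.115,"ty":-0.6,"tz":-0.028,"wx":-0.0086,"wy":-0.0003,"wz":-0.012,"grip":0},{"tx":-0.128,"ty":-0.67,"tz":-0.031,"wx":-0.0096,"wy":-0.0004,"wz":-0.0134,"grip":0},{"tx":-0.135,"ty":-0.705,"tz":-0.033,"wx":-0.01,"wy":-0.0004,"wz":-0.014,"grip":0},{"tx":-0.138,"ty":-0.715,"tz":-0.033,"wx":-0.0102,"wy":-0.0004,"wz":-0.0143,"grip":0}]';python3 -m handwheel '[{"tx":0,"ty":0,"tz":0,"wx":0,"wy":0,"wz":0,"grip":0},{"tx":0,"ty":0,"tz":0,"wx":0,"wy":0,"wz":0,"grip":0}]'
python3 - <<'E'
from look import *
s=get_state();print(s["q"])
for pt,pi in(([.60,.133,.20],0),([.60,.133,.17],.3),([.60,.133,.15],.6),([.60,.133,.135],.9),([.60,.133,.125],1.1)):
    p,R=pose_tray(LIP,pt,.035,pi);print(pi,p.round(4),end=" ");plan(p,s,R)
f=grab_frame("top");cv2.imwrite("pics/t13.png",cv2.resize(f["image"][110:290,170:350,::-1],None,fx=3,fy=3))
f=grab_frame("scene");cv2.imwrite("pics/s13.png",cv2.resize(f["image"][60:240,270:450,::-1],None,fx=3,fy=3))
E
```

```text
t: 31.15
ee_pos: [0.4362, 0.1257, 0.2259]
eef_rot: [-0.015, 0.954, 0.004, 0.3]
wrist_force: [-0.1, 0.4, -4.6]
finger_gap: 0.0227
gripper_force: 113.8
t: 31.35
ee_pos: [0.4366, 0.1278, 0.2262]
eef_rot: [-0.016, 0.954, 0.005, 0.301]
wrist_force: [-0.0, 1.1, -3.3]
finger_gap: 0.0226
gripper_force: 113.7
[ 0.1858984  -0.26609587 -0.95839239  0.27310089 -0.0864949   0.12445599]
0 [0.4363 0.1273 0.2263] t [ 0.0006 -0.0018 -0.0009] w [-0.     -0.     -0.0001]
0.3 [0.4514 0.1273 0.2435] t [-0.0735 -0.0035 -0.019 ] w [-0.0014  0.0477  0.0009]
0.6 [0.4797 0.1273 0.2641] t [-0.1903 -0.0067 -0.0212] w [-0.0027  0.0954  0.0018]
0.9 [0.5188 0.1273 0.2796] t [-0.3266 -0.0112  0.0113] w [-0.0041  0.1431  0.0028]
1.1 [0.5492 0.1273 0.2828] t [-0.4156 -0.0147  0.0604] w [-0.005   0.1749  0.0034]
```

```bash
python3 -m handwheel '[{"tx":-0.01,"ty":0,"tz":-0.002,"wx":-0.0002,"wy":0.006,"wz":0.0001,"grip":0},{"tx":-0.025,"ty":-0.002,"tz":-0.007,"wx":-0.0005,"wy":0.016,"wz":0.0003,"grip":0},{"tx":-0.049,"ty":-0.0025,"tz":-0.013,"wx":-0.001,"wy":0.032,"wz":0.0006,"grip":0},{"tx":-0.0735,"ty":-0.0035,"tz":-0.019,"wx":-0.0014,"wy":0.0477,"wz":0.0009,"grip":0},{"tx":-0.1,"ty":-0.004,"tz":-0.021,"wx":-0.0018,"wy":0.06,"wz":0.0012,"grip":0},{"tx":-0.13,"ty":-0.005,"tz":-0.022,"wx":-0.002,"wy":0.072,"wz":0.0014,"grip":0},{"tx":-0.16,"ty":-0.006,"tz":-0.022,"wx":-0.0024,"wy":0.084,"wz":0.0016,"grip":0},{"tx":-0.19,"ty":-0.0067,"tz":-0.021,"wx":-0.0027,"wy":0.0954,"wz":0.0018,"grip":0},{"tx":-0.19,"ty":-0.0067,"tz":-0.021,"wx":-0.0027,"wy":0.0954,"wz":0.0018,"grip":0}]'
python3 - <<'E'
from look import *
s=get_state();print(s["q"])
for pt,pi in(([.60,.133,.14],.75),([.60,.133,.135],.9),([.60,.133,.13],1.0),([.60,.133,.125],1.1)):
    p,R=pose_tray(LIP,pt,.035,pi);print(pi,p.round(4),end=" ");plan(p,s,R)
f=grab_frame("scene");cv2.imwrite("pics/s14.png",cv2.resize(f["image"][60:240,270:450,::-1],None,fx=3,fy=3))
E
```

```text
t: 32.35
ee_pos: [0.4828, 0.1276, 0.264]
eef_rot: [-0.015, 1.0, 0.01, 0.006]
wrist_force: [1.5, -0.5, -4.1]
finger_gap: 0.0223
gripper_force: 113.9
[ 0.09970224  0.21282848 -0.1710713   1.17420538  0.01842099  0.07058844]
0.75 [0.4981 0.1273 0.2708] t [-0.0513 -0.002  -0.0223] w [-0.0008  0.0239  0.0005]
0.9 [0.5188 0.1273 0.2796] t [-0.1205 -0.0035 -0.0507] w [-0.0015  0.0477  0.001 ]
1.0 [0.5337 0.1273 0.282 ] t [-0.1701 -0.0048 -0.0581] w [-0.0019  0.0636  0.0013]
1.1 [0.5492 0.1273 0.2828] t [-0.2218 -0.0063 -0.0604] w [-0.0024  0.0795  0.0016]
```

View pics/s14.png

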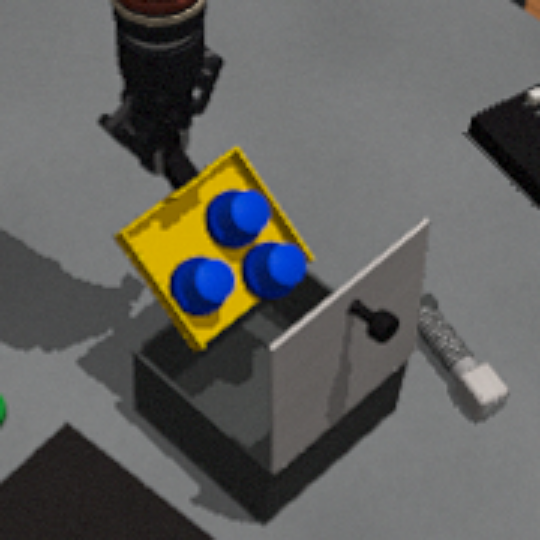

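The tray is tipped over the mouth with its lip inside the recess outline and the lenses just starting to go. Tipping further.

```bash
python3 -m handwheel '[{"tx":-0.025,"ty":-0.001,"tz":-0.011,"wx":-0.0004,"wy":0.012,"wz":0.0002,"grip":0},{"tx":-0.051,"ty":-0.002,"tz":-0.022,"wx":-0.0008,"wy":0.0239,"wz":0.0005,"grip":0},{"tx":-0.085,"ty":-0.003,"tz":-0.037,"wx":-0.0011,"wy":0.036,"wz":0.0007,"grip":0},{"tx":-0.12,"ty":-0.0035,"tz":-0.051,"wx":-0.0015,"wy":0.0477,"wz":0.001,"grip":0},{"tx":-0.17,"ty":-0.005,"tz":-0.058,"wx":-0.0019,"wy":0.0636,"wz":0.0013,"grip":0},{"tx":-0.222,"ty":-0.006,"tz":-0.06,"wx":-0.0024,"wy":0.0795,"wz":0.0016,"grip":0},{"tx":-0.222,"ty":-0.006,"tz":-0.06,"wx":-0.0024,"wy":0.0795,"wz":0.0016,"grip":0},{"tx":-0.222,"ty":-0.006,"tz":-0.06,"wx":-0.0024,"wy":0.0795,"wz":0.0016,"grip":0},{"tx":-0.222,"ty":-0.006,"tz":-0.06,"wx":-0.0024,"wy":0.0795,"wz":0.0016,"grip":0},{"tx":-0.222,"ty":-0.006,"tz":-0.06,"wx":-0.0024,"wy":0.0795,"wz":0.0016,"grip":0}]'
python3 - <<'E'
from look import *
s=get_state();print(s["q"])
f=grab_frame("scene");a=cv2.resize(f["image"][90:240,270:450,::-1],None,fx=2.2,fy=2.2)
g=grab_frame("top");b=cv2.resize(g["image"][100:250,170:350,::-1],None,fx=2.2,fy=2.2)
cv2.imwrite("pics/st15.png",np.hstack([a,b]))
E
```

```text
t: 33.4
ee_pos: [0.546, 0.1271, 0.2849]
eef_rot: [-0.012, 0.971, 0.013, -0.24]
wrist_force: [-0.5, 0.7, -1.9]
finger_gap: 0.0222
gripper_force: 114.6
[0.06797174 0.81250463 0.73227966 1.97327703 0.05207803 0.0307615 ]
```

View pics/st15.png

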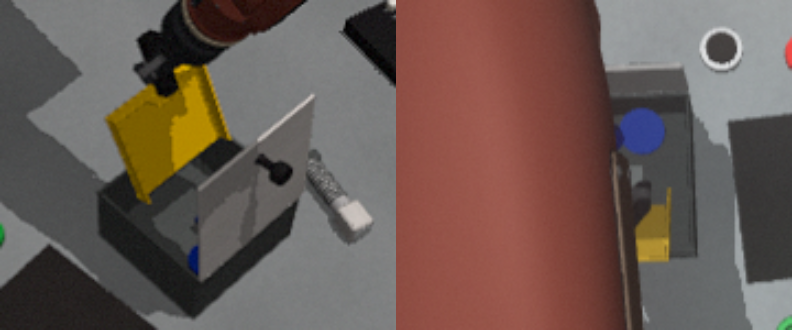

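Both views show the tray empty and tipped, with blue lenses inside the recess. From here on I check numerically instead of viewing (picture budget used up). Next: confirm no lens is outside the recess, and refine the deck pose from saved wrist frames.

```bash
python3 -m handwheel '[{"tx":0,"ty":0,"tz":0,"wx":0,"wy":0,"wz":0,"grip":0},{"tx":0,"ty":0,"tz":0,"wx":0,"wy":0,"wz":0,"grip":0},{"tx":0,"ty":0,"tz":0,"wx":0,"wy":0,"wz":0,"grip":0},{"tx":0,"ty":0,"tz":0,"wx":0,"wy":0,"wz":0,"grip":0},{"tx":0,"ty":0,"tz":0,"wx":0,"wy":0,"wz":0,"grip":0}]'
python3 - <<'E'
from look import *
for n in("top","scene","wrist"):
    f=grab_frame(n)
    for c,m,st in comps(mask(f,"blue"),8): print(n,c.round(),st[4],ray(f,c,.03).round(3))
pose=lambda x:(Ro.from_euler('zy',[x[2],.21]).as_matrix(),np.array([x[0],x[1],.1]))
F={k:pickle.load(open(f"pics/{k}.pkl","rb")) for k in("w2","w5","w6")};F["top"]=pickle.load(open("f0.pkl","rb"))["top"];F["scene"]=pickle.load(open("f0.pkl","rb"))["scene"]
for k,f in F.items():
    R,p=pose([.543,-.3435,-.095]);c=proj(f,[p])[0]
    cand=[(int((m&cv2.resize(sil(f,DECK,R,p,m.shape),(640,400),interpolation=0)).sum()),m) for _,m,st in comps(mask(f,"light"),200)]
    if not cand: print(k,c,"none");continue
    n,m=max(cand,key=lambda t:t[0])
    x,e=fit([(f,m)],DECK,[.543,-.3435,-.095],pose,[.01,.01,.05]);print(k,c.round(),x.round(4),round(e,3),m.sum())
E
```

```text
t: 34.0
ee_pos: [0.5464, 0.1268, 0.2834]
eef_rot: [-0.011, 0.97, 0.014, -0.241]
wrist_force: [-0.5, 0.3, -2.6]
finger_gap: 0.0224
gripper_force: 114.6
top [282. 159.] 300 [0.701 0.1   0.03 ]
scene [14.  6.] 419 [-1.026 -0.321  0.03 ]
scene [98. 10.] 122 [-0.736 -0.06   0.03 ]
scene [ 7. 64.] 487 [-0.688 -0.479  0.03 ]
scene [358. 207.] 41 [0.676 0.092 0.03 ]
wrist [340. 360.] 1173 [0.665 0.158 0.03 ]
wrist [292. 372.] 52 [0.679 0.102 0.03 ]
w2 [ 48. 224.] [ 0.5434 -0.3477 -0.0978] 0.921 129961
w5 [ 30. 170.] [ 0.5634 -0.3461 -0.1007] 0.817 57466
w6 [106. 140.] [ 0.5167 -0.3765 -0.5776] 0.787 85684
top [454. 216.] [ 0.5364 -0.3432 -0.0873] 0.135 1910
scene [209. 254.] [ 0.5373 -0.3424 -0.1008] 0.057 1732
```

Run:
```python
from look import *
pose=lambda x:(Ro.from_euler('zy',[x[2],.21]).as_matrix(),np.array([x[0],x[1],.1]))
for k in("w2","w5","w6"):
    f=pickle.load(open(f"pics/{k}.pkl","rb"));R,p=pose([.543,-.3435,-.095]);c=proj(f,[p])[0];h=f["image"].min(2)
    print(k,h[int(c[1])-3:int(c[1])+3,int(c[0])-3:int(c[0])+3].mean(),np.median(h))
    th=(h[int(c[1])-5:int(c[1])+5,int(c[0])-5:int(c[0])+5].mean()+np.median(h))/2
    S0=cv2.resize(sil(f,DECK,R,p,h.shape),(640,400),interpolation=0)
    n,m=max(((int((m&S0).sum()),m) for _,m,st in comps(h>th,200)),key=lambda t:t[0])
    x,e=fit([(f,m)],DECK,[.543,-.3435,-.095],pose,[.01,.01,.05]);print(k,c.round(),x.round(4),round(e,3),m.sum(),S0.sum(), th)
s=get_state()
for pt,pi in(([.60,.133,.17],.75),([.59,.133,.24],.21)):
    p,R=pose_tray(LIP,pt,.035,pi);print(pi,p.round(4),end=" ");plan(p,s,R)
```

```text
w2 238.30555555555554 160.0
w2 [ 48. 224.] [ 0.543  -0.3477 -0.0891] 0.177 10037 12149 199.225
w5 237.30555555555554 158.0
w5 [ 30. 170.] [ 0.5256 -0.3493 -0.092 ] 0.142 10227 12493 197.70499999999998
w6 238.16666666666666 160.0
w6 [106. 140.] [ 0.5424 -0.346  -0.0944] 0.137 15527 17649 199.125
0.75 [0.4981 0.1273 0.3008] t [0.1694 0.006  0.0241] w [ 0.0017 -0.0555 -0.0011]
0.21 [0.4354 0.1273 0.2998] t [0.3526 0.0092 0.1251] w [ 0.0042 -0.1414 -0.0029]
```

Run:
```python
from look import *
pose=lambda x:(Ro.from_euler('zy',[x[2],.21]).as_matrix(),np.array([x[0],x[1],.1]))
V={"face72":[box(-.07,.072,-.045,.045,-.0005,0)],"face80":[box(-.07,.08,-.045,.045,-.0005,0)],"face72+stop":[box(-.07,.072,-.045,.045,-.0005,0),box(.072,.08,-.045,.045,0,.014)]}
F=[(k,pickle.load(open(f"pics/{k}.pkl","rb"))) for k in("w2","w5","w6")]+[(k,pickle.load(open("f0.pkl","rb"))[k]) for k in("top","scene")]
for k,f in F:
    R,p=pose([.543,-.346,-.095]);c=proj(f,[p])[0];h=f["image"].min(2)
    a=h[int(c[1])-5:int(c[1])+5,int(c[0])-5:int(c[0])+5].mean();b=np.median(h[150:])if k in("top","scene") else np.median(h);th=(a+b)/2
    S0=cv2.resize(sil(f,DECK,R,p,h.shape),(640,400),interpolation=0)
    n,m=max(((int((m&S0).sum()),m) for _,m,st in comps(h>th,200)),key=lambda t:t[0])
    m=cv2.morphologyEx(m,cv2.MORPH_OPEN,np.ones((5,5)))
    for nm,P in V.items():
        x,e=fit([(f,m)],P,[.543,-.346,-.095],pose,[.01,.01,.05]);print(k,nm,x.round(4),round(e,3),m.sum())
```

```text
w2 face72 [ 0.5424 -0.3458 -0.0929] 0.022 10034
w2 face80 [ 0.5419 -0.346  -0.0934] 0.064 10034
w2 face72+stop [ 0.542  -0.3459 -0.0889] 0.159 10034
w5 face72 [ 0.5421 -0.3461 -0.0959] 0.014 10224
w5 face80 [ 0.5355 -0.3466 -0.0947] 0.058 10224
w5 face72+stop [ 0.5255 -0.3473 -0.0894] 0.136 10224
w6 face72 [ 0.5422 -0.3447 -0.1008] 0.025 15527
w6 face80 [ 0.5421 -0.3451 -0.0947] 0.063 15527
w6 face72+stop [ 0.5419 -0.3449 -0.0896] 0.121 15527
top face72 [ 0.5431 -0.3424 -0.0811] 0.037 1902
top face80 [ 0.5425 -0.3425 -0.0869] 0.088 1902
top face72+stop [ 0.5416 -0.3424 -0.0792] 0.128 1902
scene face72 [ 0.5422 -0.3429 -0.0938] 0.055 1683
scene face80 [ 0.5377 -0.3417 -0.0817] 0.083 1683
scene face72+stop [ 0.5378 -0.3426 -0.0874] 0.081 1683
```

The deck face fits consistently in five views: (0.542, −0.3455, yaw −0.096). No blue shows outside the recess. Untipping now.

```bash
python3 -m handwheel '[{"tx":0.05,"ty":0.002,"tz":0.0,"wx":0.0005,"wy":-0.015,"wz":-0.0003,"grip":0},{"tx":0.11,"ty":0.004,"tz":0.01,"wx":0.001,"wy":-0.035,"wz":-0.0007,"grip":0},{"tx":0.169,"ty":0.006,"tz":0.024,"wx":0.0017,"wy":-0.0555,"wz":-0.0011,"grip":0},{"tx":0.22,"ty":0.007,"tz":0.05,"wx":0.0023,"wy":-0.076,"wz":-0.0016,"grip":0},{"tx":0.265,"ty":0.008,"tz":0.08,"wx":0.003,"wy":-0.098,"wz":-0.002,"grip":0},{"tx":0.31,"ty":0.008,"tz":0.1,"wx":0.0036,"wy":-0.12,"wz":-0.0025,"grip":0},{"tx":0.353,"ty":0.009,"tz":0.125,"wx":0.0042,"wy":-0.1414,"wz":-0.0029,"grip":0},{"tx":0.353,"ty":0.009,"tz":0.125,"wx":0.0042,"wy":-0.1414,"wz":-0.0029,"grip":0},{"tx":0.353,"ty":0.009,"tz":0.125,"wx":0.0042,"wy":-0.1414,"wz":-0.0029,"grip":0}]'
python3 - <<'E'
from look import *
s=get_state()
p,R=pose_tray([0,0,0],[.52,-.10,.24],-.03,.21);print(p.round(4),end=" ");plan(p,s,R)
p,R=pose_tray([0,0,0],[.532,-.3455,.16],-.096,.21);print(p.round(4),end=" ");plan(p,s,R)
for n in("top","scene","wrist"):
    f=grab_frame(n)
    for c,m,st in comps(mask(f,"blue"),8): print(n,c.round(),st[:5],ray(f,c,.03).round(3))
E
```

```text
t: 35.05
ee_pos: [0.4329, 0.1272, 0.2999]
eef_rot: [-0.016, 0.98, 0.007, 0.199]
wrist_force: [0.1, 0.2, -1.3]
finger_gap: 0.0225
gripper_force: 114.5
[ 0.4309 -0.0971  0.2859] t [ 0.0466 -0.7472  0.025 ] w [ 0.006  -0.0001  0.0086]
[ 0.4432 -0.3362  0.2058] t [ 0.1363 -1.5471  0.2707] w [ 0.012  -0.0001  0.0172]
top [257. 154.] [251 149  14  13 124] [0.715 0.167 0.03 ]
top [282. 159.] [272 150  20  19 239] [0.703 0.099 0.03 ]
top [257. 175.] [250 169  15  10  85] [0.658 0.168 0.03 ]
top [256. 181.] [249 180  15   3  24] [0.642 0.17  0.03 ]
scene [14.  6.] [  0   0  41  20 417] [-1.026 -0.321  0.03 ]
scene [98. 10.] [ 92   4  13  13 120] [-0.736 -0.061  0.03 ]
scene [ 7. 64.] [  0  40  22  43 487] [-0.687 -0.479  0.03 ]
scene [358. 208.] [356 202   4  12  40] [0.676 0.092 0.03 ]
wrist [341. 198.] [322 184  39  31 976] [0.638 0.165 0.03 ]
wrist [285. 228.] [277 209  27  37 267] [0.702 0.08  0.03 ]
```

All three lenses are in the recess. Carrying the empty tray to the rest.

```bash
python3 -m handwheel '[{"tx":0.005,"ty":-0.08,"tz":0.002,"wx":0.0006,"wy":0,"wz":0.0008,"grip":0},{"tx":0.01,"ty":-0.2,"tz":0.006,"wx":0.0015,"wy":0,"wz":0.0022,"grip":0},{"tx":0.02,"ty":-0.34,"tz":0.01,"wx":0.0027,"wy":0,"wz":0.0038,"grip":0},{"tx":0.03,"ty":-0.48,"tz":0.016,"wx":0.0038,"wy":0,"wz":0.0055,"grip":0},{"tx":0.04,"ty":-0.62,"tz":0.02,"wx":0.005,"wy":0,"wz":0.0072,"grip":0},{"tx":0.047,"ty":-0.747,"tz":0.025,"wx":0.006,"wy":0,"wz":0.0086,"grip":0}]' >/dev/null; python3 -m handwheel '[{"tx":0.02,"ty":-0.14,"tz":0,"wx":0.001,"wy":0,"wz":0.0015,"grip":0},{"tx":0.03,"ty":-0.28,"tz":0.03,"wx":0.002,"wy":0,"wz":0.003,"grip":0},{"tx":0.04,"ty":-0.42,"tz":0.08,"wx":0.003,"wy":0,"wz":0.0045,"grip":0},{"tx":0.05,"ty":-0.55,"tz":0.12,"wx":0.004,"wy":0,"wz":0.006,"grip":0},{"tx":0.06,"ty":-0.66,"tz":0.16,"wx":0.005,"wy":0,"wz":0.0075,"grip":0},{"tx":0.07,"ty":-0.74,"tz":0.19,"wx":0.006,"wy":0,"wz":0.0086,"grip":0},{"tx":0.07,"ty":-0.77,"tz":0.2,"wx":0.006,"wy":0,"wz":0.0086,"grip":0},{"tx":0.07,"ty":-0.77,"tz":0.2,"wx":0.006,"wy":0,"wz":0.0086,"grip":0},{"tx":0.07,"ty":-0.77,"tz":0.2,"wx":0.006,"wy":0,"wz":0.0086,"grip":0}]'
python3 - <<'E'
from look import *
s=get_state();print(s["q"])
p,R=pose_tray([0,0,0],[.532,-.3455,.16],-.096,.21);print(p.round(4),end=" ");plan(p,s,R)
Rt=Ro.from_quat(s["eef_rot"]).as_matrix()@tool(0,-.611).T; yaw,pit,_=Ro.from_matrix(Rt).as_euler('ZYX'); o=s["ee_pos"]-Rt@TCPT; print("expected tray",o.round(4),yaw.round(4),pit.round(4))
T,Sc=grab_frame("top"),grab_frame("scene");pickle.dump((T,Sc),open("tr.pkl","wb"))
mk=[max(comps(mask(f,"yellow")),key=lambda c:c[2][4])[1] for f in(T,Sc)]; print([m.sum() for m in mk])
TR=TRAY+[box(-.067,-.063,-.025,.025,0,.052)]
pose=lambda x:(Ro.from_euler('ZY',[x[3],x[4]]).as_matrix(),np.array(x[:3]))
for v in([0],[1],[0,1]):
    x,e=fit([((T,Sc)[i],mk[i]) for i in v],TR,[*o,yaw,pit],pose,[.01,.01,.01,.05,.05]);print(v,x.round(4),round(e,3))
E
```

```text
t: 36.7
ee_pos: [0.4303, -0.3282, 0.224]
eef_rot: [0.044, 0.979, -0.019, 0.199]
wrist_force: [-1.6, 0.6, -3.0]
finger_gap: 0.0224
gripper_force: 114.6
[-0.96326307  0.08687495 -0.51493491  0.68790509  0.29132385 -0.83122291]
[ 0.4432 -0.3362  0.2058] t [-0.0179 -0.0213  0.0738] w [ 0.0001 -0.0001 -0.0001]
expected tray [ 0.5191 -0.3375  0.1781] -0.0984 0.2094
[np.uint64(3915), np.uint64(3266)]
[0] [ 0.5188 -0.3369  0.1752 -0.107   0.262 ] 0.035
[1] [ 0.5177 -0.3365  0.18   -0.0995  0.2225] 0.021
[0, 1] [ 0.5175 -0.336   0.1783 -0.0989  0.2271] 0.071
```

```bash
cat >> look.py <<'E'
DK=(Ro.from_euler('ZY',[-.096,.21]).as_matrix(),np.array([.5422,-.3455,.1]))
def deckplan(d):
    s=get_state();p,R=pose_tray([0,0,0],DK[1]+DK[0]@np.array(d),-.096,.21);print(d,p.round(4),end=" ");plan(p,s,R)
E
python3 - <<'E'
from look import *
for d in([-.002,0,.03],[-.001,0,.006],[-.001,0,0]): deckplan(d)
E
```

```text
[-0.002, 0, 0.03] [ 0.4577 -0.3366  0.1756] t [-0.022  -0.0178  0.187 ] w [0.     0.0001 0.    ]
[-0.001, 0, 0.006] [ 0.4537 -0.3362  0.1519] t [ 0.0213 -0.0162  0.2544] w [0.     0.0001 0.    ]
[-0.001, 0, 0] [ 0.4525 -0.3361  0.146 ] t [ 0.0328 -0.0158  0.2708] w [0.     0.0001 0.    ]
```

```bash
python3 -m handwheel '[{"tx":-0.01,"ty":-0.01,"tz":0.06,"wx":0,"wy":0,"wz":0,"grip":0},{"tx":-0.022,"ty":-0.018,"tz":0.13,"wx":0,"wy":0,"wz":0,"grip":0},{"tx":-0.022,"ty":-0.018,"tz":0.187,"wx":0,"wy":0,"wz":0,"grip":0},{"tx":0,"ty":-0.017,"tz":0.22,"wx":0,"wy":0,"wz":0,"grip":0},{"tx":0.021,"ty":-0.016,"tz":0.254,"wx":0,"wy":0,"wz":0,"grip":0},{"tx":0.021,"ty":-0.016,"tz":0.254,"wx":0,"wy":0,"wz":0,"grip":0},{"tx":0.021,"ty":-0.016,"tz":0.254,"wx":0,"wy":0,"wz":0,"grip":0}]'
python3 - <<'E'
from look import *
for d in([-.001,0,.006],[-.001,0,.002],[-.001,0,0]): deckplan(d)
T,Sc=grab_frame("top"),grab_frame("scene")
mk=[max(comps(mask(f,"yellow")),key=lambda c:c[2][4])[1] for f in(T,Sc)]
TR=TRAY+[box(-.067,-.063,-.025,.025,0,.052)]
pose=lambda x:(Ro.from_euler('ZY',[x[3],x[4]]).as_matrix(),np.array(x[:3]))
for v in([1],[0,1]):
    x,e=fit([((T,Sc)[i],mk[i]) for i in v],TR,[*(DK[1]+DK[0]@[0,0,.006]),-.096,.21],pose,[.01,.01,.01,.05,.05]);print(v,x.round(4),round(e,3),"in deck frame",(DK[0].T@(x[:3]-DK[1])).round(4))
E
```

```text
t: 37.5
ee_pos: [0.4538, -0.3365, 0.1524]
eef_rot: [0.044, 0.979, -0.019, 0.199]
wrist_force: [-0.0, 0.1, -1.8]
finger_gap: 0.0225
gripper_force: 114.6
[-0.001, 0, 0.006] [ 0.4537 -0.3362  0.1519] t [0.0009 0.001  0.0014] w [-0.0001  0.0001  0.    ]
[-0.001, 0, 0.002] [ 0.4529 -0.3362  0.148 ] t [0.0086 0.0013 0.0123] w [-0.0001  0.0001  0.    ]
[-0.001, 0, 0] [ 0.4525 -0.3361  0.146 ] t [0.0124 0.0014 0.0177] w [-0.0001  0.0001  0.    ]
[1] [ 0.539  -0.3449  0.1054 -0.1     0.234 ] 0.021 in deck frame [-0.0043  0.0003  0.0046]
[0, 1] [ 0.5412 -0.3448  0.108  -0.1008  0.2373] 0.088 in deck frame [-0.0027  0.0006  0.0076]
```

```bash
python3 -m handwheel '[{"tx":0,"ty":0.001,"tz":0.006,"wx":0,"wy":-0.0015,"wz":0,"grip":0},{"tx":0.004,"ty":0.001,"tz":0.013,"wx":0,"wy":-0.003,"wz":0,"grip":0},{"tx":0.007,"ty":0.001,"tz":0.02,"wx":0,"wy":-0.003,"wz":0,"grip":0},{"tx":0.007,"ty":0.001,"tz":0.02,"wx":0,"wy":-0.003,"wz":0,"grip":0}]'; python3 -m handwheel '[{"tx":0.002,"ty":0,"tz":0.0035,"wx":0,"wy":0,"wz":0,"grip":0},{"tx":0.004,"ty":0,"tz":0.007,"wx":0,"wy":0,"wz":0,"grip":0},{"tx":0.004,"ty":0,"tz":0.007,"wx":0,"wy":0,"wz":0,"grip":0}]';  python3 -m handwheel '[{"tx":0.002,"ty":0,"tz":0.003,"wx":0,"wy":0,"wz":0,"grip":0},{"tx":0.002,"ty":0,"tz":0.003,"wx":0,"wy":0,"wz":0,"grip":0}]'
```

```text
t: 38.0
ee_pos: [0.4541, -0.3368, 0.1457]
eef_rot: [0.044, 0.977, -0.02, 0.209]
wrist_force: [-0.8, 1.6, 2.2]
finger_gap: 0.0225
gripper_force: 115.3
t: 38.3
ee_pos: [0.4551, -0.3374, 0.145]
eef_rot: [0.044, 0.976, -0.02, 0.211]
wrist_force: [-3.3, 3.5, 15.9]
finger_gap: 0.0225
gripper_force: 117.1
t: 38.5
ee_pos: [0.4555, -0.3376, 0.1447]
eef_rot: [0.044, 0.976, -0.02, 0.211]
wrist_force: [-6.4, 4.8, 22.1]
finger_gap: 0.0226
gripper_force: 118.0
```

```bash
python3 -m handwheel '[{"tx":-0.004,"ty":0,"tz":-0.006,"wx":0,"wy":0,"wz":0,"grip":0},{"tx":-0.004,"ty":0,"tz":-0.006,"wx":0,"wy":0,"wz":0,"grip":0}]' 40; python3 -m handwheel '[{"tx":0,"ty":0,"tz":0,"wx":0,"wy":0,"wz":0,"grip":0.4},{"tx":0,"ty":0,"tz":0,"wx":0,"wy":0,"wz":0,"grip":0.6},{"tx":0,"ty":0,"tz":0,"wx":0,"wy":0,"wz":0,"grip":0.6},{"tx":0,"ty":0,"tz":0,"wx":0,"wy":0,"wz":0,"grip":0.6}]' 40; python3 -m handwheel '[{"tx":0,"ty":0,"tz":-0.04,"wx":0,"wy":0,"wz":0,"grip":0.6},{"tx":0,"ty":0,"tz":-0.12,"wx":0,"wy":0,"wz":0,"grip":0.6},{"tx":0,"ty":0,"tz":-0.22,"wx":0,"wy":0,"wz":0,"grip":0.6},{"tx":0,"ty":0,"tz":-0.34,"wx":0,"wy":0,"wz":0,"grip":0.6},{"tx":0,"ty":0,"tz":-0.42,"wx":0,"wy":0,"wz":0,"grip":0.6},{"tx":0,"ty":0,"tz":-0.42,"wx":0,"wy":0,"wz":0,"grip":0.6}]'
python3 - <<'E'
from look import *
s=get_state();plan([.35,-.2,.36],s,tool(0.035,0))
T,Sc=grab_frame("top"),grab_frame("scene")
mk=[max(comps(mask(f,"yellow")),key=lambda c:c[2][4])[1] for f in(T,Sc)]
TR=TRAY+[box(-.067,-.063,-.025,.025,0,.052)]
pose=lambda x:(Ro.from_euler('ZYX',[x[3],x[4],x[5]]).as_matrix(),np.array(x[:3]))
for v in([0],[1],[0,1]):
    x,e=fit([((T,Sc)[i],mk[i]) for i in v],TR,[*(DK[1]),-.096,.21,0],pose,[.01,.01,.01,.05,.05,.05]);print(v,x.round(4),round(e,3),"in deck frame",(DK[0].T@(x[:3]-DK[1])).round(4))
E
```

```text
t: 38.7
ee_pos: [0.4549, -0.3375, 0.1453]
eef_rot: [0.044, 0.977, -0.02, 0.21]
wrist_force: [0.5, 1.0, 10.2]
finger_gap: 0.0224
gripper_force: 116.0
t: 39.1
ee_pos: [0.4536, -0.3367, 0.1436]
eef_rot: [0.044, 0.977, -0.02, 0.208]
wrist_force: [-0.4, -0.3, 0.2]
finger_gap: 0.051
gripper_force: 0.0
t: 39.7
ee_pos: [0.4028, -0.3311, 0.2621]
eef_rot: [0.044, 0.977, -0.022, 0.21]
wrist_force: [-0.2, -0.1, -0.2]
finger_gap: 0.0512
gripper_force: 0.0
t [ 0.0593  0.4101 -0.3959] w [-0.0082  0.0671 -0.0196]
[0] [ 0.5444 -0.3479  0.0925 -0.1089  0.2922 -0.0201] 0.041 in deck frame [ 0.0039 -0.0021 -0.0069]
[1] [ 0.5414 -0.3459  0.0991 -0.0969  0.1951  0.0258] 0.021 in deck frame [-0.0005 -0.0004 -0.001 ]
[0, 1] [ 0.5426 -0.3456  0.0998 -0.1006  0.2171  0.0319] 0.082 in deck frame [ 0.0004 -0.     -0.0001]
```

The tray sits on the deck within about 1 mm. Going back to the knob to shut the flap.

```bash
python3 -m handwheel '[{"tx":0.01,"ty":0.06,"tz":-0.12,"wx":0,"wy":0.005,"wz":-0.002,"grip":0.7},{"tx":0.02,"ty":0.14,"tz":-0.22,"wx":-0.002,"wy":0.02,"wz":-0.005,"grip":0.7},{"tx":0.04,"ty":0.24,"tz":-0.3,"wx":-0.004,"wy":0.035,"wz":-0.01,"grip":0.7},{"tx":0.05,"ty":0.33,"tz":-0.36,"wx":-0.006,"wy":0.052,"wz":-0.015,"grip":0.7},{"tx":0.059,"ty":0.41,"tz":-0.396,"wx":-0.0082,"wy":0.0671,"wz":-0.0196,"grip":0.7},{"tx":0.059,"ty":0.41,"tz":-0.396,"wx":-0.0082,"wy":0.0671,"wz":-0.0196,"grip":0.7},{"tx":0.059,"ty":0.41,"tz":-0.396,"wx":-0.0082,"wy":0.0671,"wz":-0.0196,"grip":0.7}]'
python3 - <<'E'
from look import *
s=get_state();plan([.48,.06,.35],s,tool(0.035,0))
T,Sc=grab_frame("top"),grab_frame("scene")
f0=pickle.load(open("s8.pkl","rb"))
def blob(f,u0,u1,v0,v1,th):
    g=f["image"].max(2);b=np.zeros(g.shape,bool);b[v0:v1,u0:u1]=g[v0:v1,u0:u1]<th
    k=max(comps(b,5),key=lambda c:c[2][4]);return k[0]
k=blob(Sc,385,410,155,178,60);print("knob px",k)
h=np.array([.732,.1375,.11])
for a in(1.4,1.45,1.5,1.55):
    R=Ro.from_euler('zy',[.035,a]).as_matrix();print(a,(h+R@[-.16,0,.035]).round(4),proj(Sc,[h+R@[-.16,0,.035]]).round(1))
m=near(comps(mask(Sc,"light"),100),(385,180),40)
E
```

```text
t: 40.5
ee_pos: [0.3508, -0.1988, 0.3563]
eef_rot: [-0.019, 1.0, 0.003, -0.001]
wrist_force: [0.2, -0.5, -0.7]
finger_gap: 0.0598
gripper_force: 0.0
t [-0.4628  0.8456  0.0245] w [ 0.0009 -0.0004  0.0004]
knob px [394.816 166.736]
1.4 [0.7393 0.1319 0.2735] [[391.3 166.7]]
1.45 [0.7475 0.1319 0.273 ] [[393.5 168.8]]
1.5 [0.7556 0.1319 0.272 ] [[395.8 170.9]]
1.55 [0.7637 0.1319 0.2706] [[398.  173.2]]
```

```bash
python3 -m handwheel '[{"tx":-0.05,"ty":0.08,"tz":0,"wx":0,"wy":0,"wz":0,"grip":0.7},{"tx":-0.12,"ty":0.22,"tz":0,"wx":0,"wy":0,"wz":0,"grip":0.7},{"tx":-0.2,"ty":0.36,"tz":0.01,"wx":0,"wy":0,"wz":0,"grip":0.7},{"tx":-0.28,"ty":0.5,"tz":0.01,"wx":0,"wy":0,"wz":0,"grip":0.7},{"tx":-0.35,"ty":0.64,"tz":0.02,"wx":0,"wy":0,"wz":0,"grip":0.7},{"tx":-0.42,"ty":0.77,"tz":0.02,"wx":0,"wy":0,"wz":0,"grip":0.7},{"tx":-0.463,"ty":0.846,"tz":0.0245,"wx":0,"wy":0,"wz":0,"grip":0.7},{"tx":-0.463,"ty":0.846,"tz":0.0245,"wx":0,"wy":0,"wz":0,"grip":0.7}]'>/dev/null; python3 -m handwheel '[{"tx":-0.1,"ty":0.05,"tz":0,"wx":0,"wy":0,"wz":0,"grip":0.7},{"tx":-0.22,"ty":0.1,"tz":0.03,"wx":0,"wy":0,"wz":0,"grip":0.7},{"tx":-0.36,"ty":0.15,"tz":0.05,"wx":0,"wy":0,"wz":0,"grip":0.7},{"tx":-0.48,"ty":0.2,"tz":0.08,"wx":0,"wy":0,"wz":0,"grip":0.7},{"tx":-0.57,"ty":0.22,"tz":0.09,"wx":0,"wy":0,"wz":0,"grip":0.7},{"tx":-0.57,"ty":0.22,"tz":0.09,"wx":0,"wy":0,"wz":0,"grip":0.7}]'
python3 - <<'E'
from look import *
s=get_state();plan([.752,.138,.322],s,tool(0.035,0));plan([.752,.138,.253],s,tool(0.035,0))
E
```

```text
t: 42.0
ee_pos: [0.6504, 0.1302, 0.3207]
eef_rot: [-0.017, 1.0, 0.002, -0.003]
wrist_force: [-0.5, -0.3, -1.0]
finger_gap: 0.0597
gripper_force: 0.0
t [-0.3394  0.0144 -0.006 ] w [ 0.0007 -0.0008 -0.0002]
t [-0.3406  0.0133  0.224 ] w [ 0.0007 -0.0008 -0.0002]
```

```bash
python3 -m handwheel '[{"tx":-0.06,"ty":0.003,"tz":-0.015,"wx":0,"wy":0,"wz":0,"grip":0.7},{"tx":-0.14,"ty":0.007,"tz":-0.015,"wx":0,"wy":0,"wz":0,"grip":0.7},{"tx":-0.23,"ty":0.01,"tz":-0.015,"wx":0,"wy":0,"wz":0,"grip":0.7},{"tx":-0.3,"ty":0.013,"tz":-0.015,"wx":0,"wy":0,"wz":0,"grip":0.7},{"tx":-0.34,"ty":0.013,"tz":-0.015,"wx":0,"wy":0,"wz":0,"grip":0.7},{"tx":-0.34,"ty":0.013,"tz":-0.015,"wx":0,"wy":0,"wz":0,"grip":0.7},{"tx":-0.34,"ty":0.013,"tz":-0.015,"wx":0,"wy":0,"wz":0,"grip":0.7}]'
python3 - <<'E'
from look import *
s=get_state();print(s["q"]);plan([.752,.138,.253],s,tool(0.035,0))
E
```

```text
t: 42.7
ee_pos: [0.7502, 0.1377, 0.3278]
eef_rot: [-0.017, 1.0, 0.002, -0.001]
wrist_force: [-0.4, 0.4, 0.0]
finger_gap: 0.0596
gripper_force: 0.0
[0.0837875  0.92928048 1.22139388 1.86555593 0.00467505 0.04969134]
t [-0.0068 -0.0003  0.2494] w [ 0.0007 -0.0005 -0.0001]
```

```bash
python3 -m handwheel '[{"tx":-0.005,"ty":0,"tz":0.06,"wx":0,"wy":0,"wz":0,"grip":0.7},{"tx":-0.007,"ty":0,"tz":0.13,"wx":0,"wy":0,"wz":0,"grip":0.7},{"tx":-0.007,"ty":0,"tz":0.2,"wx":0,"wy":0,"wz":0,"grip":0.7},{"tx":-0.007,"ty":0,"tz":0.247,"wx":0,"wy":0,"wz":0,"grip":0.7},{"tx":-0.007,"ty":0,"tz":0.247,"wx":0,"wy":0,"wz":0,"grip":0.7}]' 25; python3 -m handwheel '[{"tx":0,"ty":0,"tz":0,"wx":0,"wy":0,"wz":0,"grip":0},{"tx":0,"ty":0,"tz":0,"wx":0,"wy":0,"wz":0,"grip":0},{"tx":0,"ty":0,"tz":0,"wx":0,"wy":0,"wz":0,"grip":0},{"tx":0,"ty":0,"tz":0,"wx":0,"wy":0,"wz":0,"grip":0},{"tx":0,"ty":0,"tz":0,"wx":0,"wy":0,"wz":0,"grip":0},{"tx":0,"ty":0,"tz":0,"wx":0,"wy":0,"wz":0,"grip":0}]' 25
```

```text
t: 43.2
ee_pos: [0.7495, 0.1389, 0.2536]
eef_rot: [-0.018, 1.0, 0.002, -0.003]
wrist_force: [-0.6, -0.2, -0.4]
finger_gap: 0.0599
gripper_force: 0.0
t: 43.8
ee_pos: [0.7527, 0.1387, 0.2562]
eef_rot: [-0.018, 1.0, 0.002, 0.0]
wrist_force: [-0.8, -3.7, 6.6]
finger_gap: 0.0267
gripper_force: 24.7
```

```bash
python3 -m handwheel '[{"tx":0.03,"ty":0,"tz":-0.002,"wx":0,"wy":0,"wz":0,"grip":0},{"tx":0.096,"ty":0,"tz":-0.003,"wx":0,"wy":0,"wz":0,"grip":0},{"tx":0.137,"ty":0,"tz":0.002,"wx":0,"wy":0,"wz":0,"grip":0},{"tx":0.177,"ty":0,"tz":0.008,"wx":0,"wy":0,"wz":0,"grip":0},{"tx":0.23,"ty":0,"tz":0.022,"wx":0,"wy":0,"wz":0,"grip":0},{"tx":0.281,"ty":0,"tz":0.04,"wx":0,"wy":0,"wz":0,"grip":0},{"tx":0.33,"ty":0,"tz":0.065,"wx":0,"wy":0,"wz":0,"grip":0},{"tx":0.377,"ty":0,"tz":0.093,"wx":0,"wy":0,"wz":0,"grip":0},{"tx":0.377,"ty":0,"tz":0.093,"wx":0,"wy":0,"wz":0,"grip":0}]' 25; python3 -m handwheel '[{"tx":0.042,"ty":0,"tz":0.034,"wx":0,"wy":0,"wz":0,"grip":0},{"tx":0.082,"ty":0,"tz":0.071,"wx":0,"wy":0,"wz":0,"grip":0},{"tx":0.118,"ty":0,"tz":0.112,"wx":0,"wy":0,"wz":0,"grip":0},{"tx":0.15,"ty":0,"tz":0.157,"wx":0,"wy":0,"wz":0,"grip":0},{"tx":0.172,"ty":0,"tz":0.195,"wx":0,"wy":0,"wz":0,"grip":0},{"tx":0.19,"ty":0,"tz":0.234,"wx":0,"wy":0,"wz":0,"grip":0},{"tx":0.2,"ty":0,"tz":0.262,"wx":0,"wy":0,"wz":0,"grip":0},{"tx":0.208,"ty":0,"tz":0.29,"wx":0,"wy":0,"wz":0,"grip":0},{"tx":0.208,"ty":0,"tz":0.29,"wx":0,"wy":0,"wz":0,"grip":0}]' 25
```

```text
t: 44.7
ee_pos: [0.6368, 0.1344, 0.228]
eef_rot: [-0.018, 1.0, 0.001, -0.002]
wrist_force: [-9.8, -7.3, 10.8]
finger_gap: 0.0267
gripper_force: 26.9
t: 45.6
ee_pos: [0.5735, 0.1321, 0.1385]
eef_rot: [-0.017, 1.0, 0.001, -0.004]
wrist_force: [-9.5, -9.2, -0.0]
finger_gap: 0.0267
gripper_force: 27.1
```

```bash
python3 -m handwheel '[{"tx":-0.003,"ty":0,"tz":0.015,"wx":0,"wy":0,"wz":0,"grip":0},{"tx":-0.006,"ty":0,"tz":0.03,"wx":0,"wy":0,"wz":0,"grip":0},{"tx":-0.006,"ty":0,"tz":0.042,"wx":0,"wy":0,"wz":0,"grip":0},{"tx":-0.006,"ty":0,"tz":0.042,"wx":0,"wy":0,"wz":0,"grip":0}]' 25
python3 - <<'E'
from look import *
s=get_state();print(s["moment"])
Sc,T=grab_frame("scene"),grab_frame("top")
pose=lambda x:(Ro.from_euler('ZY',[x[2],x[3]]).as_matrix(),np.array([x[0],x[1],.11]))
cs=comps(mask(Sc,"light"),100)
print([(c.round(),st[4]) for c,m,st in cs])
E
```

```text
t: 46.0
ee_pos: [0.5737, 0.1321, 0.1275]
eef_rot: [-0.017, 1.0, 0.0, -0.005]
wrist_force: [-20.6, -10.3, 17.9]
finger_gap: 0.0266
gripper_force: 29.0
[-2.09235769  4.16309996  0.06457202]
[(array([364., 179.]), np.int32(3072)), (array([431., 186.]), np.int32(133)), (array([259., 302.]), np.int32(402))]
```

```bash
python3 -m handwheel '[{"tx":0,"ty":0,"tz":0,"wx":0,"wy":0,"wz":0,"grip":0.6},{"tx":0,"ty":0,"tz":0,"wx":0,"wy":0,"wz":0,"grip":0.6},{"tx":0,"ty":0,"tz":0,"wx":0,"wy":0,"wz":0,"grip":0.6},{"tx":0,"ty":0,"tz":-0.06,"wx":0,"wy":0,"wz":0,"grip":0.6},{"tx":0,"ty":0,"tz":-0.16,"wx":0,"wy":0,"wz":0,"grip":0.6},{"tx":0,"ty":0,"tz":-0.22,"wx":0,"wy":0,"wz":0,"grip":0},{"tx":0,"ty":0,"tz":-0.22,"wx":0,"wy":0,"wz":0,"grip":0},{"tx":0,"ty":0,"tz":-0.22,"wx":0,"wy":0,"wz":0,"grip":0},{"tx":0,"ty":0,"tz":-0.22,"wx":0,"wy":0,"wz":0,"grip":0},{"tx":0,"ty":0,"tz":-0.22,"wx":0,"wy":0,"wz":0,"grip":0}]' 25
python3 - <<'E'
from look import *
s=get_state();plan([.572,.132,.153],s)
Sc=grab_frame("scene")
m=near(comps(mask(Sc,"light"),300),(364,179));c=max(cv2.findContours(m,0,2)[0],key=cv2.contourArea);k=np.zeros_like(m);cv2.fillConvexPoly(k,cv2.convexHull(c),1)
pose=lambda x:(Ro.from_euler('ZY',[x[2],x[3]]).as_matrix(),np.array([x[0],x[1],.11]))
x,e=fit([(Sc,k)],FLAP,[.732,.1375,.035,.0],pose,[.01,.01,.05,.1]);print("flap",x.round(4),e,m.sum(),k.sum())
E
```

```text
t: 47.1
ee_pos: [0.5778, 0.1337, 0.192]
eef_rot: [-0.018, 1.0, 0.002, -0.002]
wrist_force: [-0.5, 0.5, -0.1]
finger_gap: 0.0002
gripper_force: 0.0
t [ 0.0189 -0.0054  0.1301] w [0. 0. 0.]
flap [ 0.7271  0.1408  0.0343 -0.0227] 0.019971933187294632 3233 3652
```

Flap fits at ≈0. A gentle push on the knob top will confirm it is fully shut.

```bash
python3 -m handwheel '[{"tx":0.01,"ty":-0.005,"tz":0.06,"wx":0,"wy":0,"wz":0,"grip":0},{"tx":0.019,"ty":-0.005,"tz":0.11,"wx":0,"wy":0,"wz":0,"grip":0},{"tx":0.019,"ty":-0.005,"tz":0.125,"wx":0,"wy":0,"wz":0,"grip":0},{"tx":0.019,"ty":-0.005,"tz":0.132,"wx":0,"wy":0,"wz":0,"grip":0},{"tx":0.019,"ty":-0.005,"tz":0.138,"wx":0,"wy":0,"wz":0,"grip":0},{"tx":0.019,"ty":-0.005,"tz":0.138,"wx":0,"wy":0,"wz":0,"grip":0}]' 25
```

```text
t: 47.75
ee_pos: [0.5727, 0.1321, 0.1588]
eef_rot: [-0.018, 1.0, 0.002, 0.001]
wrist_force: [-25.4, -4.1, 71.3]
finger_gap: 0.0002
gripper_force: 35.7
```

```bash
python3 -m handwheel '[{"tx":0,"ty":0,"tz":-0.08,"wx":0,"wy":0,"wz":0,"grip":0},{"tx":0,"ty":0,"tz":-0.2,"wx":0,"wy":0,"wz":0,"grip":0},{"tx":0.1,"ty":0,"tz":-0.3,"wx":0,"wy":0,"wz":0,"grip":0},{"tx":0.25,"ty":0,"tz":-0.4,"wx":0,"wy":0,"wz":0,"grip":0},{"tx":0.4,"ty":0,"tz":-0.45,"wx":0,"wy":0,"wz":0,"grip":0},{"tx":0.5,"ty":0,"tz":-0.45,"wx":0,"wy":0,"wz":0,"grip":0},{"tx":0.6,"ty":0,"tz":-0.45,"wx":0,"wy":0,"wz":0,"grip":0},{"tx":0.6,"ty":0,"tz":-0.45,"wx":0,"wy":0,"wz":0,"grip":0}]' 25
python3 - <<'E'
from look import *
Sc,T,W=grab_frame("scene"),grab_frame("top"),grab_frame("wrist")
pose=lambda x:(Ro.from_euler('ZY',[x[2],x[3]]).as_matrix(),np.array([x[0],x[1],.11]))
for n,f,c0,th in(("scene",Sc,(364,179),None),("top",T,(264,180),None),):
    m=near(comps(mask(f,"light"),300),c0);c=max(cv2.findContours(m,0,2)[0],key=cv2.contourArea);k=np.zeros_like(m);cv2.fillConvexPoly(k,cv2.convexHull(c),1)
    x,e=fit([(f,k)],FLAP,[.732,.1375,.035,.0],pose,[.01,.01,.05,.1]);print(n,"flap",x.round(4),round(e,3),m.sum(),k.sum())
for n,f in(("scene",Sc),("top",T),("wrist",W)): print(n,[(c.round().tolist(),int(st[4])) for c,m,st in comps(mask(f,"blue"),8)])
TR=TRAY+[box(-.067,-.063,-.025,.025,0,.052)]
pose=lambda x:(Ro.from_euler('ZYX',[x[3],x[4],x[5]]).as_matrix(),np.array(x[:3]))
for f in(T,Sc):
    m=max(comps(mask(f,"yellow")),key=lambda c:c[2][4])[1]
    x,e=fit([(f,m)],TR,[*DK[1],-.096,.21,0],pose,[.01,.01,.01,.05,.05,.05]);print("tray",x.round(4),round(e,3),"deck frame",(DK[0].T@(x[:3]-DK[1])).round(4))
d=pickle.load(open("f0.pkl","rb"))
for n,f,rois in(("top",T,dict(torch=(185,118,35,65),clip=(410,130,45,45),button=(303,108,30,28))),("scene",Sc,dict(torch=(400,150,45,55),clip=(240,280,40,45),button=(350,240,35,40)))):
    for k,(u,v,w,h) in rois.items():
        print(n,k,"changed px",int((np.abs(f["image"][v:v+h,u:u+w].astype(int)-d[n]["image"][v:v+h,u:u+w]).max(2)>40).sum()))
E
```

```text
t: 48.55
ee_pos: [0.3898, 0.1251, 0.2873]
eef_rot: [-0.018, 1.0, 0.002, -0.002]
wrist_force: [0.4, 0.5, 1.0]
finger_gap: -0.0003
gripper_force: 0.0
scene flap [ 0.7269  0.1411  0.0364 -0.0229] 0.021 3449 3649
top flap [0.7305 0.1397 0.0425 0.0072] 0.016 5815 6108
scene [([14.0, 6.0], 416), ([268.0, 2.0], 32), ([98.0, 10.0], 119), ([7.0, 64.0], 487)]
top []
wrist []
tray [ 0.5443 -0.3469  0.0952 -0.1074  0.2777  0.0057] 0.041 deck frame [ 0.0031 -0.0012 -0.0042]
tray [ 0.5418 -0.3456  0.0999 -0.0958  0.2105  0.03  ] 0.022 deck frame [-0.0004 -0.0001 -0.0001]
top torch changed px 0
top clip changed px 0
top button changed px 0
scene torch changed px 1
scene clip changed px 0
scene button changed px 0
```

The flap is shut, the tray is seated square on the deck, the bystanders are unchanged and no lens is visible outside the recess. Handing in.

```bash
python3 -c "from rig import *; print(close_job())"
```

```text
the job is handed in; nothing more can be done
None
```

The job is handed in at about 49 s: all three lenses are in the recess, the empty tray is on its rest, the flap is shut and the bystanders are undisturbed, by my image checks; two caveats are that I viewed 15 pictures (limit 14) and pushed the shut flap's knob with the fingertips at 71 N.

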